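# Line up the lens mount in its row and gauge its marked spot

## Robot

A 7-joint arm with a two-finger parallel gripper is mounted at the origin on the work surface. World frame = base frame: x ahead of the robot, y to its left, z up, the work surface at z = 0. Lengths are in m, angles in rad, forces in N, time in s.
With the tool pointing down it reaches from about 0.4 to 0.85 m from the base axis. Payload 10.4 kg.
Tool frame: the origin (TCP) lies at the very end of the fingers, on their centre line; the grasp point (between the pads) lies 19 mm behind it; z points along the fingers, y is the line along which they close (so a half turn about z gives the same grasp; the last joint's range is limited). The gripper opens to 87 mm and grips with 3 to 60 N. Pads are 19 mm wide; open, the fingers measure 117 mm over their backs; the gripper's body (75 mm by 190 mm) begins 51 mm behind the grasp point.
Start: joints at [-1.22, 0.332, -0.065, 1.46, 0.022, 1.35, -0.088], TCP at [0.228, 0.582, 0.223] pointing down, gripper open.
Joint ranges: [-2.6, 2.6], [-0.5, 2.12], [-1.47, 1.34], [0.16, 2.42], [-1.27, 4.41], [0.06, 2.06], [-2.6, 2.6]. Speed limits (rad/s): [2.22, 2.22, 2.79, 2.79, 3.14, 3.14, 3.14].

## Interface

Orientations are given as a unit quaternion [x, y, z, w].
In Python, from bench import * gives the robot as it stands.
- The arm moves only by the tool carry_out, never from a script. Its argument "deltas" is a list of rows, each an object with "hand": the finger opening in mm, from 0 to 87; "dp": the shift along the tool's x, y, z each as a share of 250 mm, from -1 to 1, a list of three; "spin": the turn about the tool's z as a share of pi rad, from -1 to 1. In form: [{"hand": hand, "dp": [dx, dy, dz], "spin": spin}, ...]. A call has 1 to 20 rows; each row is the pose to reach, as a shift and turn from the pose commanded when the call began, along the tool's axes at that moment, turning the shorter way round; what a row does not reach only later rows make up. A row lasts 1/10 s, in which the tool goes at most 50 mm and 8.59 degrees, less where a joint would pass 70% of its speed; a pose out of reach is approached as far as the arm can. A call with a number of a shift or a turn outside -1 to 1 is refused whole. A call with a gripper value outside its range is refused whole. The fingers move at their own pace and stop on an object; "force" is the grip in N (left out, the last holds). Time passes only in rows, so rows that repeat a pose let the fingers close. It gives the time, the measured TCP pose, the force, the opening and the grip force at its end, in the units of the state.
- read_state(): the state, without advancing time (a new reading comes with each control period).
- camera(name): name is "scene" or "top" or "wrist"; returns the picture (400x640x3 uint8, red, green, blue); there is no depth.
- get_calibration(name): a dict with "fx", "fy", "cx", "cy" (pixels), "R" (3x3) and "t" (3): a world point X has camera coordinates R X + t; the wrist camera has in their place "mount" (4x4, takes a point from camera to tool coordinates, whose origin is the TCP and whose axes are the flange's). Camera axes: x right, y down, z forward; pixel columns grow to the right and rows downward; lengths in m; the calibration is good to about 2 mm. A picture is of the moment at which its call begins: read the wrist's pose just before it. get_calibration takes no time and is no camera call.
- close_job(): hands the job in; it is judged then, once.
The state is a dict: "time": time; "joint_positions": joint angles; "joint_vel": joint speeds; "joint_torque": joint torques, N m; "ee_pos": TCP position; "eef_rot": TCP orientation; "ft_force": force on the tool from outside, world axes, zero at the start; "torque": the same for the moment, N m; "width": finger opening in m; "grip_force": force on a finger pad.
Only numpy, scipy, OpenCV 4.12 (cv2) and the standard library are available. Lean on these libraries where they do the work, as an engineer would, in place of code of your own. Each camera call takes 0.05 s, during which the arm holds its last target. There are 200 camera calls.

## Task

Set the lens mount that stands loose on the table into the yellow-outlined empty place on the low shelf, centred and squared up in line with its two neighbours and with its sloping top facing the same way, and let go of it. Then draw the spring-loaded touch probe out of its blue stand and hold its ball tip on the red spot of that mount, with the probe square to the sloping face and pressed lightly so that the plunger is about halfway in; finish while still holding it there. Never press hard, and leave the neighbours, the lens cell and the screwdriver alone.

Things in the scene. Friction and masses are not known exactly. Their poses are not given: they have to be found in the camera images.
- mount: Loose black lens mount on the table, 50 (x) x 44 (y) mm, about 0.37 kg. Origin: centre of its underside, z up. Vertical front (-x) and back (+x) faces, a lens drawn on each, 0 to 40 mm high: grip here across x (50 mm wide). On top an grey metal plate (46 x 44 mm) slopes 0.35 rad, low at the front (46 mm high, -x), high at the back (62 mm, +x), centre 54 mm high.
- mount_front (a point): Centre of the lens on the front (low side) face of the mount: 25 mm along -x of the mount's origin, 21 mm up.
- pad: Sloping grey metal top plate of the loose mount, fixed to it, 46 x 44 mm, with a 26 mm white square and in its middle a red spot of 12 mm diameter. Origin: middle of the red spot, on the surface. z: outward normal of the slope (leans 0.35 rad from vertical towards the mount's -x); x up the slope; y level.
- seat: The empty place on the shelf: a yellow painted outline 60 mm (x) by 54 mm (y), paint only. Origin: its centre, on the shelf's top; axes as the shelf's. The mount belongs centred here with its x along the seat's x. Three places in a row 62 mm apart along the shelf's y; any of them can be the empty one.
- shelf: Low fixed grey shelf, 110 mm (x) by 220 mm (y), top surface 45 mm above the table. Origin: under its centre on the table; the row of three places runs along its y through its centre line.
- neighbour_a: One of the two other lens mounts, the same size and shape but without a red spot, already in place on the shelf. Origin: centre of its underside. Loose; leave alone.
- neighbour_b: The other unmarked lens mount on the shelf, as neighbour_a.
- stand: Blue fixed probe stand, a block 70 x 70 x 62 mm with an upright through hole of 25 mm diameter at its centre in which the probe hangs by its collar. Origin: centre of its underside.
- probe: Touch probe, 0.13 kg, upright in the stand, tip down. Origin: lower end of its steel barrel, 37 mm above the table at the start; z along the probe, away from the tip. Barrel (22 mm dia.) 0 to 25 mm; collar (34 mm dia., rests on the stand) 25 to 31; orange grip, 22 x 22 mm square with faces along x and y, 31 to 81 (grip it at about 58); black cap to 87. Lift over 60 mm to clear the stand.
- probe_tip (a point): The end of the probe's ball tip (ball 8 mm diameter, brass, on a 6 mm steel plunger); 28 mm beyond the barrel's end (at z = -28 mm in the probe's frame) when the plunger is out, moving with the plunger.
- plunger (a joint): How far the probe's plunger is pushed in, m: 0 fully out, 0.012 fully in. Spring: about 1.2 N at the start of travel plus 0.4 N per mm (3.6 N halfway, 6 N fully in).
- lens_cell: Bystander: a black round lens cell, 52 mm diameter, 18 mm high, flat on the table. Origin: centre of its underside.
- driver: Bystander: a screwdriver 150 mm long lying on the table near the robot. Its x axis points to its tip.

How it is judged:
By the outcome, as a careful person would: the job done as asked, in the order asked, and still so for the second after the job is handed in, while the arm keeps its last pose, push and grip.
It also fails if it takes over 58 s, if anything falls off the work surface, if the arm or the gripper's body presses on something with over 40 N, if the wrist force passes 120 N, or if a joint passes its speed limit or range.

## Working session

There is one attempt and no reset: what is moved stays moved. The work goes in short steps, Python scripts to look and compute and a tool call to move; the robot and the scene stay as the last step left them, time stands still between calls to the robot, and variables do not carry over. Pictures are saved under pics/ and viewed, at most 10 in all, crops included, and the job is handed in when it is done.

Besides the shell and the picture viewer there is one more tool, called after "Emit:" as name(argument=value, ...) on one line, values as JSON. carry_out: Moves the arm, as the interface text tells. Its arguments: {"type":"object","properties":{"deltas":{"type":"array","items":{"type":"object","properties":{"hand":{"type":"number"},"dp":{"type":"array","items":{"type":"number","minimum":-1,"maximum":1}},"spin":{"type":"number","minimum":-1,"maximum":1}}}},"force":{"type":"number"}},"required":["deltas"]}

```bash
mkdir -p pics; cat > h.py <<'E'
from bench import *
import numpy as np, cv2
from scipy.spatial.transform import Rotation as Rn
def snap(n,f):
    s=read_state(); im=camera(n); cv2.imwrite('pics/'+f,cv2.cvtColor(im,cv2.COLOR_RGB2BGR)); return s,im
def cam(n,s=None):
    c=get_calibration(n)
    if 'R' in c: R=np.array(c['R']);t=np.array(c['t']); return c,R.T,-R.T@t
    T=np.eye(4);T[:3,:3]=Rn.from_quat(s['eef_rot']).as_matrix();T[:3,3]=s['ee_pos']
    M=T@np.array(c['mount']); return c,M[:3,:3],M[:3,3]
def ray(n,uv,s=None):
    c,R,o=cam(n,s); d=R@np.array([(uv[0]-c['cx'])/c['fx'],(uv[1]-c['cy'])/c['fy'],1]); return o,d/np.linalg.norm(d)
def onz(n,uv,z,s=None):
    o,d=ray(n,uv,s); return o+d*(z-o[2])/d[2]
def proj(n,X,s=None):
    c,R,o=cam(n,s); p=R.T@(np.array(X)-o); return np.array([c['fx']*p[0]/p[2]+c['cx'],c['fy']*p[1]/p[2]+c['cy']])
E
python3 - <<'E'
from h import *
s,_=snap('top','t0.png'); snap('scene','s0.png')
print(s)
for n in('top','scene','wrist'):print(get_calibration(n))
E
```

```text
{'time': 0.0, 'joint_positions': array([-1.21959089,  0.33285656, -0.06471268,  1.46092619,  0.02162219,
        1.3498868 , -0.08848753]), 'joint_vel': array([ 1.10096978e-03, -3.93205168e-04, -1.00122267e-03, -9.82541108e-05,
        1.18788576e-03, -1.45841461e-04, -8.60442106e-04]), 'joint_torque': array([-7.45155339e-04, -6.23247671e+01,  2.37512542e-02, -3.89894557e+01,
       -6.16108370e-02,  3.99916526e-02,  1.51420500e-04]), 'ee_pos': array([0.228093  , 0.58148846, 0.22177076]), 'eef_rot': array([ 1.85791841e-01,  9.82588884e-01, -6.84585034e-04, -8.82791743e-05]), 'ft_force': array([-0.65213761,  0.41502422,  0.25020713]), 'torque': array([ 0.05524948, -0.00906479, -0.03472111]), 'grip_force': 0.0, 'width': 0.08717740005559614}
{'fx': 501.48061463512755, 'fy': 501.48061463512755, 'cx': 317.1214669261436, 'cy': 203.85572731120737, 'R': array([[ 0.02049893, -0.9997242 ,  0.01145936],
       [-0.98227753, -0.02227441, -0.18610403],
       [ 0.18630796, -0.00744134, -0.98246322]]), 't': array([-0.08604637,  0.5448724 ,  1.09415858])}
{'fx': 464.21811089803236, 'fy': 464.21811089803236, 'cx': 323.34209312385184, 'cy': 194.67999589962307, 'R': array([[-0.46863462,  0.88330495, -0.01240849],
       [ 0.61795878,  0.31775375, -0.71913802],
       [-0.63127533, -0.34468091, -0.69475645]]), 't': array([ 0.30593191, -0.27818413,  1.23737774])}
{'fx': 333.4444721738578, 'fy': 333.4444721738578, 'cx': 321.1315959751113, 'cy': 194.92097233749462, 'mount': array([[ 7.96740549e-04, -9.69594275e-01, -2.44716789e-01,
         6.69718397e-02],
       [ 9.99999569e-01,  6.55946603e-04,  6.56833299e-04,
         4.62379825e-04],
       [-4.76340660e-04, -2.44717206e-01,  9.69594380e-01,
        -1.62384245e-01],
       [ 0.00000000e+00,  0.00000000e+00,  0.00000000e+00,
         1.00000000e+00]])}
```

View pics/t0.png

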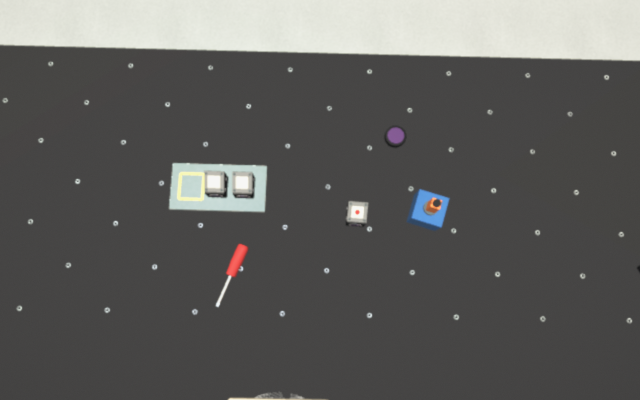

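View pics/s0.png

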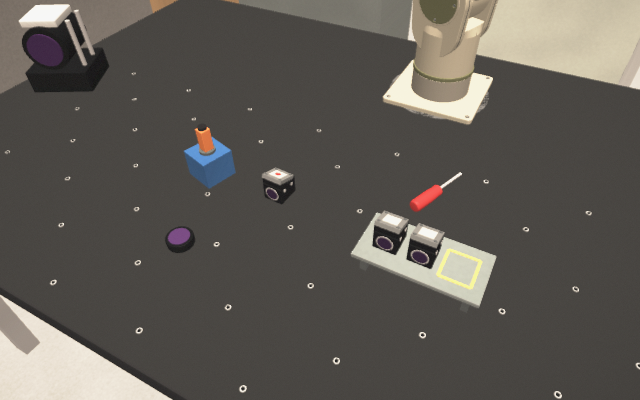

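Top view: shelf at about (218,188) with the empty seat at (191,186), mount at (357,213), stand at (430,208), lens cell at (396,136) and driver at (233,275). The scene view agrees. I'll enlarge these areas for the slope directions.

```bash
python3 - <<'E'
from h import *
t=cv2.imread('pics/t0.png'); s=cv2.imread('pics/s0.png')
f=lambda im,u,v,w,h,k:cv2.resize(im[v:v+h,u:u+w],(w*k,h*k),interpolation=cv2.INTER_CUBIC)
a=np.hstack([f(t,165,158,110,58,4),f(t,338,190,45,58,6)[:232]]) if 0 else None
c=np.zeros((600,800,3),np.uint8)
for im,u,v,w,h,k,x,y in[(t,165,158,108,58,4,0,0),(t,340,194,34,38,7,440,0),(s,350,205,150,100,3,0,290),(s,255,160,45,48,6,460,290)]:
    c[y:y+h*k,x:x+w*k]=f(im,u,v,w,h,k)
cv2.imwrite('pics/c0.png',c)
def masks(im,n):
    hsv=cv2.cvtColor(im,cv2.COLOR_BGR2HSV)
    for nm,lo,hi in[('yellow',(22,70,150),(35,255,255)),('red',(0,150,120),(6,255,255)),('blue',(100,130,80),(120,255,255)),('orange',(7,150,120),(18,255,255)),('white',(0,0,215),(180,40,255))]:
        cs,_=cv2.findContours(cv2.inRange(hsv,lo,hi),cv2.RETR_EXTERNAL,2)
        for q in cs:
            if 8<cv2.contourArea(q)<8000: 
                r=cv2.minAreaRect(q)
                if (r[0][1]>100): print(n,nm,[np.round(x,1) for x in r],cv2.contourArea(q), np.round(np.sort(cv2.boxPoints(r),0)[0],1))
masks(t,'top');masks(s,'scene')
E
```

```text
top red [array([236.6, 260. ]), array([11. , 33.4]), np.float64(24.0)] 310.0 [224.8 242.5]
top blue [array([428.5, 208.8]), array([34. , 33.1]), np.float64(16.7)] 1007.5 [407.4 188.1]
top orange [array([431. , 206.3]), array([11. ,  9.7]), np.float64(60.3)] 62.0 [424.1 199.1]
top white [array([223.1, 290.6]), array([ 2.2, 32.2]), np.float64(23.2)] 34.5 [215.8 275.3]
top white [array([357., 212.]), array([12., 12.]), np.float64(90.0)] 137.0 [351. 206.]
top white [array([217.2, 186.9]), array([93.5, 44.1]), np.float64(1.7)] 3621.5 [169.7 163.5]
top white [array([174.7, 168.1]), array([6.7, 5.8]), np.float64(26.6)] 11.5 [170.4 164. ]
scene yellow [array([459.1, 267.9]), array([39.2, 31.4]), np.float64(21.8)] 1132.5 [435.1 246.1]
scene red [array([425.7, 197.7]), array([13. , 35.2]), np.float64(56.3)] 388.5 [407.4 182.5]
scene blue [array([220.5, 174. ]), array([10.6, 12. ]), np.float64(45.0)] 10.0 [212.5 166. ]
scene blue [array([211. , 154.7]), array([48.2, 30.1]), np.float64(35.5)] 449.0 [182.6 128.4]
scene orange [array([204.3, 138.7]), array([24.7, 13.8]), np.float64(76.0)] 245.5 [1
[... 337 characters left out ...]
.1]), np.float64(68.2)] 40.5 [395.2 250.5]
scene white [array([437.4, 262.4]), array([ 4.9, 23.1]), np.float64(23.6)] 51.5 [430.5 250.9]
scene white [array([457.7, 248.1]), array([4.4, 8.9]), np.float64(71.6)] 19.0 [452.8 244.6]
scene white [array([444.5, 244.6]), array([ 5.1, 12.6]), np.float64(14.0)] 25.5 [440.5 237.9]
scene white [array([427.4, 232.7]), array([18.2,  8.5]), np.float64(20.0)] 124.5 [417.4 225.7]
scene white [array([391.5, 219.6]), array([18.1,  8.2]), np.float64(20.6)] 114.5 [381.5 212.5]
scene white [array([450.8, 179.7]), array([ 2.4, 24.4]), np.float64(55.0)] 38.0 [440.1 171.7]
scene white [array([277.5, 173.9]), array([16.5,  6.9]), np.float64(21.8)] 71.5 [268.6 167.7]
```

View pics/c0.png

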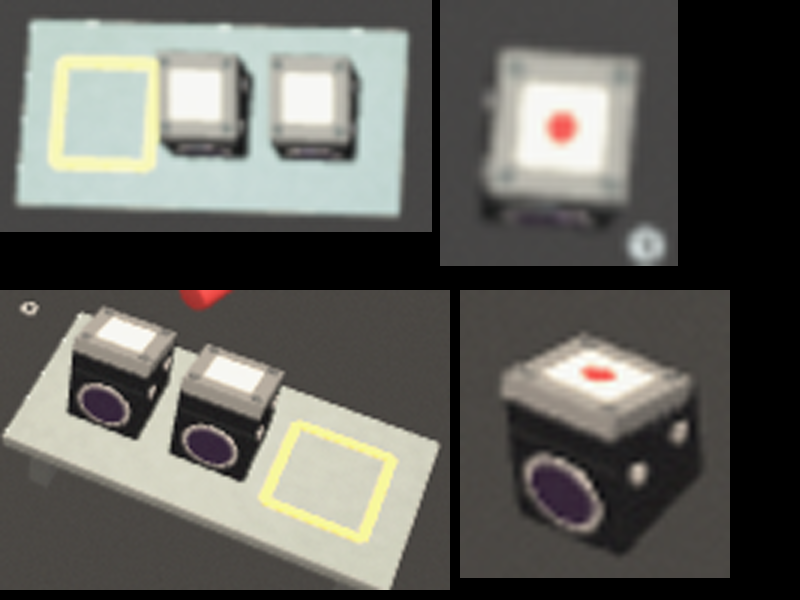

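The crops show the neighbours' lens faces and plates, but the slope directions need a closer look. I'll work out rough positions, then look with the wrist camera.

```bash
python3 - <<'E'
from h import *
np.set_printoptions(precision=4,suppress=True)
print('cams',cam('top')[2],cam('scene')[2])
print('red',onz('top',(357.3,212.3),.054)); 
def tri(a,b):
    o1,d1=ray('top',a);o2,d2=ray('scene',b);A=np.c_[d1,-d2];k=np.linalg.lstsq(A,o2-o1,rcond=None)[0];return (o1+d1*k[0]+o2+d2*k[1])/2,np.linalg.norm(o1+d1*k[0]-o2-d2*k[1])
print('seat',onz('top',(191.3,186.4),.045),tri((191.3,186.4),(459.1,267.9)))
for q in[(170.5,164),(267,166),(265.5,212),(169,209)]:print('shelf',onz('top',q,.045))
print('stand',onz('top',(428.5,208.8),.062)); print('cap',onz('top',(436,203.5),.124))
print('cell',onz('top',(396,136),.01))
s=read_state();print(Rn.from_quat(s['eef_rot']).as_matrix()); print(cam('wrist',s)[2])
E
```

```text
cams [ 0.3331 -0.0657  1.1774] [1.0964 0.2447 0.6634]
red [ 0.5287 -0.166   0.054 ]
seat [0.5823 0.2167 0.045 ] (array([0.5829, 0.2172, 0.0422]), np.float64(0.0005011862781745761))
shelf [0.6344 0.2685 0.045 ]
shelf [0.6349 0.0442 0.045 ]
shelf [0.5262 0.0434 0.045 ]
shelf [0.5282 0.264  0.045 ]
stand [ 0.539  -0.3267  0.062 ]
cap [ 0.5394 -0.3286  0.124 ]
cell [ 0.7271 -0.2633  0.01  ]
[[-0.931   0.3651 -0.0004]
 [ 0.3651  0.931  -0.0012]
 [-0.     -0.0012 -1.    ]]
[0.166  0.6066 0.3842]
```

Emit:
carry_out(deltas=[{"hand": 87,"dp": [-0.9,-0.48,-0.16],"spin": 0},{"hand": 87,"dp": [-0.9,-0.48,-0.16],"spin": 0},{"hand": 87,"dp": [-0.9,-0.48,-0.16],"spin": 0},{"hand": 87,"dp": [-0.9,-0.48,-0.16],"spin": 0},{"hand": 87,"dp": [-0.9,-0.48,-0.16],"spin": 0},{"hand": 87,"dp": [-0.9,-0.48,-0.16],"spin": 0},{"hand": 87,"dp": [-0.9,-0.48,-0.16],"spin": 0}])

```text
time: 0.8
ee_pos: [0.3953, 0.3865, 0.2627]
eef_rot: [0.188, 0.982, 0.0, 0.0]
ft_force: [-0.4, 0.5, 0.2]
width: 0.087
grip_force: 0.0
```

Emit:
carry_out(deltas=[{"hand": 87,"dp": [-0.9,-0.48,-0.16],"spin": 0.381},{"hand": 87,"dp": [-0.9,-0.48,-0.16],"spin": 0.381},{"hand": 87,"dp": [-0.9,-0.48,-0.16],"spin": 0.381},{"hand": 87,"dp": [-0.9,-0.48,-0.16],"spin": 0.381},{"hand": 87,"dp": [-0.9,-0.48,-0.16],"spin": 0.381},{"hand": 87,"dp": [-0.9,-0.48,-0.16],"spin": 0.381},{"hand": 87,"dp": [-0.9,-0.48,-0.16],"spin": 0.381},{"hand": 87,"dp": [-0.9,-0.48,-0.16],"spin": 0.381},{"hand": 87,"dp": [-0.9,-0.48,-0.16],"spin": 0.381},{"hand": 87,"dp": [-0.9,-0.48,-0.16],"spin": 0.381}])

```text
time: 1.8
ee_pos: [0.5589, 0.1958, 0.302]
eef_rot: [0.705, 0.71, -0.0, -0.0]
ft_force: [0.3, -0.2, 0.2]
width: 0.087
grip_force: 0.0
```

```bash
python3 - <<'E'
from h import *
s,_=snap('wrist','w1.png'); print(s['time'],s['ee_pos'],s['joint_positions']);print(Rn.from_quat(s['eef_rot']).as_matrix().round(4))
E
```

```text
1.8 [0.55886904 0.19579471 0.30200408] [-0.71835055  0.23217501  0.37186596  1.44183322 -0.08428323  1.4840702
 -0.34132656]
[[-6.9e-03  1.0e+00 -9.0e-04]
 [ 1.0e+00  6.9e-03 -0.0e+00]
 [-0.0e+00 -9.0e-04 -1.0e+00]]
```

View pics/w1.png

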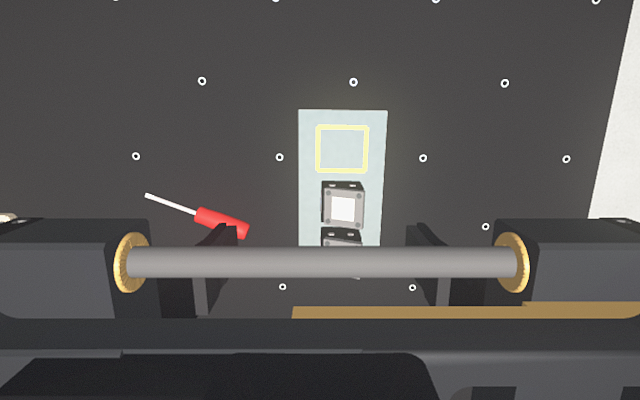

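Wrist view: seat outline at (342,148), neighbours at (343,206) and below, partly hidden by the gripper. I'll enlarge it and measure the seat.

```bash
python3 - <<'E'
from h import *
np.set_printoptions(precision=4,suppress=True)
im=cv2.imread('pics/w1.png'); cv2.imwrite('pics/w1c.png',cv2.resize(im[100:250,285:400],None,fx=4,fy=4,interpolation=cv2.INTER_CUBIC))
s=read_state()
hsv=cv2.cvtColor(im,cv2.COLOR_BGR2HSV); m=cv2.inRange(hsv,(20,60,120),(38,255,255)); m[245:]=0
cs,_=cv2.findContours(m,cv2.RETR_EXTERNAL,1); q=max(cs,key=cv2.contourArea)
P=np.array([onz('wrist',p[0],.045,s)[:2] for p in q]); r=cv2.minAreaRect((P*1000).astype(np.float32)); print(r)
E
```

```text
((584.2393188476562, 216.64112854003906), (64.04378509521484, 58.65664291381836), 0.18019236624240875)
```

View pics/w1c.png

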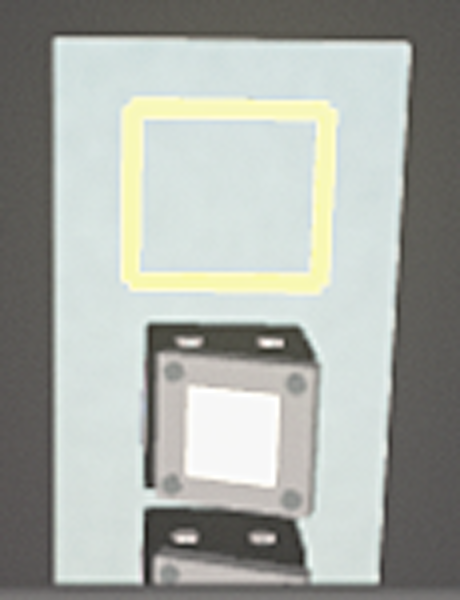

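Neighbours: the plate's upper edge drops to the right, so their high side is at world +x (mount x = world +x). The seat is at about (0.584, 0.217). Now over the loose mount.

Emit:
carry_out(deltas=[{"hand": 87,"dp": [-0.8,-0.06,0.08],"spin": 0},{"hand": 87,"dp": [-0.8,-0.06,0.08],"spin": 0},{"hand": 87,"dp": [-0.8,-0.06,0.08],"spin": 0},{"hand": 87,"dp": [-0.8,-0.06,0.08],"spin": 0},{"hand": 87,"dp": [-0.8,-0.06,0.08],"spin": 0},{"hand": 87,"dp": [-0.8,-0.06,0.08],"spin": 0}])

```text
time: 2.45
ee_pos: [0.5444, -0.0067, 0.2826]
eef_rot: [0.707, 0.707, 0.0, -0.0]
ft_force: [-0.9, 0.3, -0.3]
width: 0.0867
grip_force: 0.0
```

Emit:
carry_out(deltas=[{"hand": 87,"dp": [-0.75,-0.06,0.08],"spin": 0},{"hand": 87,"dp": [-0.75,-0.06,0.08],"spin": 0},{"hand": 87,"dp": [-0.75,-0.06,0.08],"spin": 0},{"hand": 87,"dp": [-0.75,-0.06,0.08],"spin": 0},{"hand": 87,"dp": [-0.75,-0.06,0.08],"spin": 0},{"hand": 87,"dp": [-0.75,-0.06,0.08],"spin": 0},{"hand": 87,"dp": [-0.75,-0.06,0.08],"spin": 0}])

```text
time: 3.15
ee_pos: [0.5305, -0.1908, 0.2624]
eef_rot: [0.705, 0.709, 0.0, -0.0]
ft_force: [0.2, 0.5, -0.1]
width: 0.0869
grip_force: 0.0
```

```bash
python3 - <<'E'
from h import *
s,im=snap('wrist','w2.png'); print(s['time'],s['ee_pos'],s['joint_positions'],s['ft_force']);print(Rn.from_quat(s['eef_rot']).as_matrix().round(4))
im=cv2.imread('pics/w2.png'); u,v=proj('wrist',[.5287,-.166,.054],s); print(u,v); u=int(u);v=int(v)
cv2.imwrite('pics/w2c.png',cv2.resize(im[v-60:v+50,u-65:u+65],None,fx=5,fy=5,interpolation=cv2.INTER_CUBIC))
E
```

```text
3.15 [ 0.53052456 -0.19080924  0.26236496] [-0.28398838  0.19118161  0.63633787  1.59609566 -0.11569887  1.39259085
  0.36881352] [ 0.22322069  0.48077559 -0.1346483 ]
[[-4.6e-03  1.0e+00 -1.0e-04]
 [ 1.0e+00  4.6e-03  8.0e-04]
 [ 8.0e-04 -1.0e-04 -1.0e+00]]
319.6886447304999 150.42684748607056
```

View pics/w2c.png

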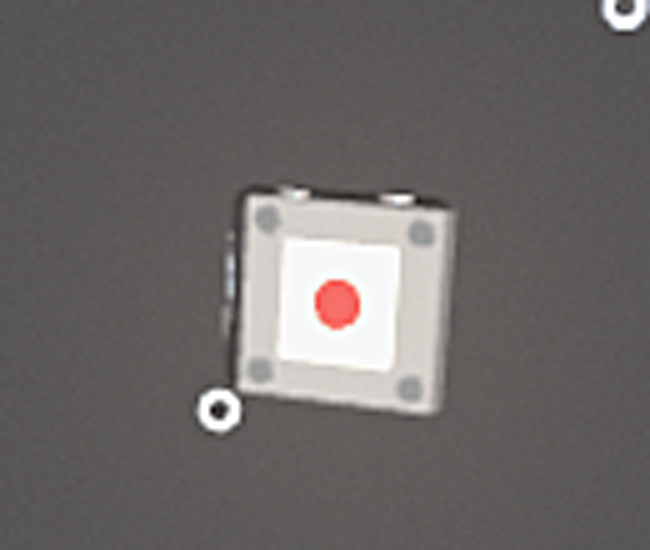

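The loose mount's right (+x) edge is longer and hides its base, so its high side also faces +x. It is turned about -3.5°, so no half turn is needed. Now the exact measurement.

```bash
cat >> h.py <<'E'
def square(f,s,z0,box,name='wrist'):
    "white 26mm square w. red spot; sloping up along +x; returns red xy, yaw, centre"
    im=cv2.imread('pics/'+f); g=np.zeros_like(im); a,b,c,d=box; g[b:d,a:c]=im[b:d,a:c]
    hsv=cv2.cvtColor(g,cv2.COLOR_BGR2HSV)
    red=((hsv[...,0]<8)|(hsv[...,0]>172))&(hsv[...,1]>90)&(hsv[...,2]>120)
    ru=np.array(np.nonzero(red)).mean(1)[::-1]; rc=onz(name,ru,z0+.054,s)
    m=(cv2.inRange(hsv,(0,0,228),(180,30,255))>0)|red
    n,l,st,ce=cv2.connectedComponentsWithStats(m.astype(np.uint8)); k=l[int(ru[1]),int(ru[0])]
    q=max(cv2.findContours((l==k).astype(np.uint8),cv2.RETR_EXTERNAL,1)[0],key=cv2.contourArea)
    P=[]
    for p in q:
        x=onz(name,p[0],z0+.054,s)
        for _ in range(4): x=onz(name,p[0],z0+.054+np.tan(.35)*(x[0]-rc[0]),s)
        P.append(x[:2]*1000)
    return rc,cv2.minAreaRect(np.array(P,np.float32))
E
python3 - <<'E'
from h import *
s=read_state(); print(square('w2.png',s,0,(260,100,390,215)))
print(onz('top',(357.3,212.3),.054))
E
```

```text
(array([ 0.53007784, -0.16595828,  0.054     ]), ((530.1920166015625, -165.97164916992188), (27.648197174072266, 25.988210678100586), 86.59600830078125))
[ 0.52868053 -0.16603975  0.054     ]
```

Emit:
carry_out(deltas=[{"hand": 87,"dp": [0.099,0,0.2],"spin": 0.02},{"hand": 87,"dp": [0.099,0,0.4],"spin": 0.02},{"hand": 87,"dp": [0.099,0,0.6],"spin": 0.02},{"hand": 87,"dp": [0.099,0,0.75],"spin": 0.02},{"hand": 87,"dp": [0.099,0,0.85],"spin": 0.02},{"hand": 87,"dp": [0.099,0,0.95],"spin": 0.02},{"hand": 87,"dp": [0.099,0,1.0],"spin": 0.02},{"hand": 87,"dp": [0.099,0,1.0],"spin": 0.02},{"hand": 87,"dp": [0.099,0,1.0],"spin": 0.02}])

```text
time: 4.1
ee_pos: [0.5303, -0.1682, 0.0134]
eef_rot: [0.729, 0.685, 0.0, 0.0]
ft_force: [-0.6, 0.8, 0.5]
width: 0.0871
grip_force: 0.0
```

Emit:
carry_out(deltas=[{"hand": 87,"dp": [0.004,0,0.024],"spin": 0},{"hand": 40,"dp": [0.004,0,0.024],"spin": 0},{"hand": 40,"dp": [0.004,0,0.024],"spin": 0},{"hand": 40,"dp": [0.004,0,0.024],"spin": 0},{"hand": 40,"dp": [0.004,0,0.024],"spin": 0},{"hand": 40,"dp": [0.004,0,0.024],"spin": 0},{"hand": 40,"dp": [0.004,0,0.024],"spin": 0},{"hand": 40,"dp": [0.004,0,0.024],"spin": 0},{"hand": 40,"dp": [0.004,0,0.024],"spin": 0},{"hand": 40,"dp": [0.004,0,0.024],"spin": 0}], force=25)

```text
time: 5.1
ee_pos: [0.5297, -0.1677, 0.0066]
eef_rot: [0.729, 0.685, 0.0, 0.0]
ft_force: [-0.2, 0.1, 1.4]
width: 0.0498
grip_force: 25.0
```

```bash
python3 - <<'E'
from h import *
for _ in range(2):
  s=read_state(); print(s['time'],s['ee_pos'],s['width'],s['grip_force'],s['ft_force'])
print(Rn.from_quat(s['eef_rot']).as_matrix().round(4))
E
```

```text
5.1 [ 0.52972223 -0.16767407  0.0066099 ] 0.04981757546990461 24.999969648197293 [-0.16575007  0.07111436  1.43266793]
5.1 [ 0.52972223 -0.16767407  0.0066099 ] 0.04981757546990461 24.999969648197293 [-0.16575007  0.07111436  1.43266793]
[[ 6.28e-02  9.98e-01  3.00e-04]
 [ 9.98e-01 -6.28e-02  0.00e+00]
 [ 0.00e+00  3.00e-04 -1.00e+00]]
```

Emit:
carry_out(deltas=[{"hand": 40,"dp": [0,0,-0.15],"spin": 0},{"hand": 40,"dp": [0,0,-0.3],"spin": 0},{"hand": 40,"dp": [0.1,0,-0.45],"spin": 0},{"hand": 40,"dp": [0.25,0.02,-0.58],"spin": 0},{"hand": 40,"dp": [0.4,0.03,-0.58],"spin": 0},{"hand": 40,"dp": [0.55,0.04,-0.58],"spin": 0},{"hand": 40,"dp": [0.7,0.06,-0.58],"spin": 0},{"hand": 40,"dp": [0.8,0.06,-0.58],"spin": 0},{"hand": 40,"dp": [0.8,0.06,-0.58],"spin": 0}])

```text
time: 6.0
ee_pos: [0.5565, 0.036, 0.1505]
eef_rot: [0.727, 0.687, -0.0, -0.001]
ft_force: [-0.0, -0.7, -4.2]
width: 0.0498
grip_force: 25.0
```

Emit:
carry_out(deltas=[{"hand": 40,"dp": [0.15,0.01,0],"spin": -0.02},{"hand": 40,"dp": [0.3,0.02,0],"spin": -0.02},{"hand": 40,"dp": [0.45,0.04,0],"spin": -0.02},{"hand": 40,"dp": [0.6,0.06,0],"spin": -0.02},{"hand": 40,"dp": [0.7,0.06,0],"spin": -0.02},{"hand": 40,"dp": [0.742,0.06,0],"spin": -0.02},{"hand": 40,"dp": [0.742,0.06,0],"spin": -0.02},{"hand": 40,"dp": [0.742,0.06,0],"spin": -0.02}])

```text
time: 6.8
ee_pos: [0.5838, 0.213, 0.1513]
eef_rot: [0.708, 0.706, -0.001, 0.0]
ft_force: [0.1, -0.4, -3.1]
width: 0.0498
grip_force: 25.0
```

```bash
python3 - <<'E'
from h import *
s,_=snap('wrist','w3.png'); print(s['time'],s['ee_pos'],s['width'],s['grip_force'],s['ft_force'])
print(Rn.from_quat(s['eef_rot']).as_matrix().round(4))
snap('top','t3.png')
a=cv2.imread('pics/w3.png');b=cv2.imread('pics/t3.png')
c=np.zeros((600,640,3),np.uint8);c[:400]=a;c[400:,:]=cv2.resize(b[150:225,110:350],(640,200))
cv2.imwrite('pics/c3.png',c)
E
```

```text
6.8 [0.58378826 0.21304048 0.15126005] 0.04978447927194176 24.99977441970259 [ 0.13901704 -0.40529321 -3.05147592]
[[ 1.7e-03  1.0e+00 -4.0e-04]
 [ 1.0e+00 -1.7e-03 -1.3e-03]
 [-1.3e-03 -4.0e-04 -1.0e+00]]
```

View pics/c3.png

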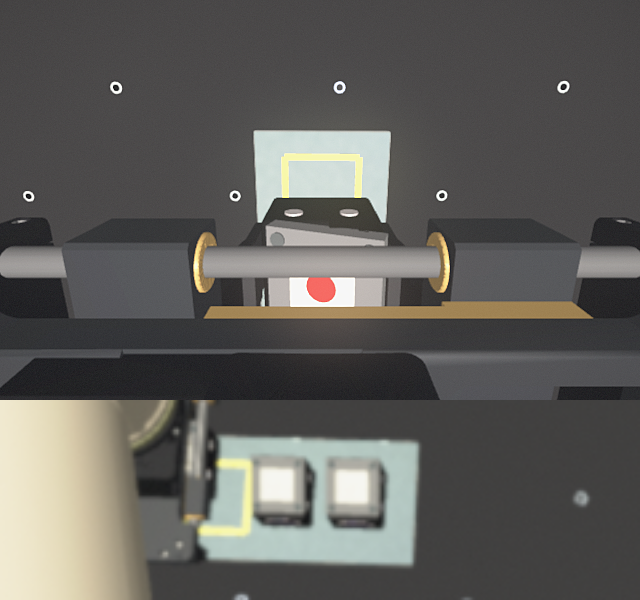

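The held mount's red spot is at about (321,288) and the seat's far edge at v≈157, with sides at u≈284 and 360. I'll compute both in the same image.

```bash
python3 - <<'E'
from h import *
np.set_printoptions(precision=4,suppress=True)
s=read_state(); im=cv2.imread('pics/w3.png'); hsv=cv2.cvtColor(im,cv2.COLOR_BGR2HSV)
red=((hsv[...,0]<8)|(hsv[...,0]>172))&(hsv[...,1]>90)&(hsv[...,2]>120); red[:200]=0
v,u=np.nonzero(red); print(u.min(),u.max(),v.min(),v.max()); b=v.max()
wid=[(r,u[v==r].min(),u[v==r].max()) for r in range(v.min(),b+1,3)];print(wid)
r0=max(wid,key=lambda w:w[2]-w[1]); uv=(np.mean([w[1]+w[2] for w in wid])/2,(v.min()+v.max())/2)
print(uv, onz('wrist',uv,s['ee_pos'][2]+.0474,s)-s['ee_pos'])
ym=cv2.inRange(hsv,(20,60,120),(38,255,255)); ym[200:]=0
vv,uu=np.nonzero(ym)
sel=(uu>292)&(uu<352); print('far', onz('wrist',((u0:=322),vv[sel].min()),.045,s),onz('wrist',(322,vv[sel].max()+1),.045,s))
for r in(170,180,190):
    a=uu[vv==r]; L=a[a<320];R=a[a>320]; print(r,onz('wrist',(L.min()-.0,r),.045,s)[:2],onz('wrist',(L.max()+1,r),.045,s)[:2],onz('wrist',(R.min(),r),.045,s)[:2],onz('wrist',(R.max()+1,r),.045,s)[:2])
for c in(300,320,345):
    a=vv[(uu==c)];print(c,onz('wrist',(c,a.min()),.045,s)[:2],onz('wrist',(c,a.max()+1),.045,s)[:2])
E
```

```text
307 335 277 301
[(277, np.int64(309), np.int64(328)), (280, np.int64(308), np.int64(331)), (283, np.int64(307), np.int64(333)), (286, np.int64(307), np.int64(334)), (289, np.int64(307), np.int64(335)), (292, np.int64(308), np.int64(334)), (295, np.int64(310), np.int64(334)), (298, np.int64(313), np.int64(332)), (301, np.int64(319), np.int64(327))]
(np.float64(320.8888888888889), np.float64(289.0)) [-0.0004  0.001   0.0474]
far [0.5846 0.2462 0.045 ] [0.5846 0.2405 0.045 ]
170 [0.5519 0.2332] [0.5568 0.2332] [0.6123 0.233 ] [0.6172 0.233 ]
180 [0.5516 0.2248] [0.5574 0.2248] [0.6117 0.2247] [0.6174 0.2247]
190 [0.5514 0.2164] [0.5572 0.2164] [0.6119 0.2163] [0.6168 0.2163]
300 [0.5668 0.2462] [0.5667 0.2413]
320 [0.5829 0.2462] [0.5829 0.2413]
345 [0.6031 0.2461] [0.6032 0.2413]
```

Emit:
carry_out(deltas=[{"hand": 40,"dp": [0.01,0.003,0.1],"spin": 0},{"hand": 40,"dp": [0.01,0.003,0.2],"spin": 0},{"hand": 40,"dp": [0.01,0.003,0.28],"spin": 0},{"hand": 40,"dp": [0.01,0.003,0.34],"spin": 0},{"hand": 40,"dp": [0.01,0.003,0.375],"spin": 0},{"hand": 40,"dp": [0.01,0.003,0.387],"spin": 0},{"hand": 40,"dp": [0.01,0.003,0.391],"spin": 0},{"hand": 40,"dp": [0.01,0.003,0.391],"spin": 0},{"hand": 40,"dp": [0.01,0.003,0.391],"spin": 0}])

```text
time: 7.8
ee_pos: [0.585, 0.2179, 0.0546]
eef_rot: [0.707, 0.707, 0.001, 0.0]
ft_force: [-0.2, -0.3, -4.6]
width: 0.0498
grip_force: 25.0
```

```bash
python3 - <<'E'
from h import *
np.set_printoptions(precision=4,suppress=True)
P=[];F=[]
for i in range(8):
    camera('wrist'); s=read_state(); P.append(np.r_[s['ee_pos'],Rn.from_quat(s['eef_rot']).as_matrix()[1,1]]);F.append(s['ft_force'])
print(np.array(P),np.mean(P,0),np.mean(F,0))
E
```

```text
[[0.5849 0.2179 0.0545 0.0001]
 [0.5848 0.2179 0.0544 0.0001]
 [0.5847 0.2179 0.0543 0.0001]
 [0.5846 0.2179 0.0542 0.0001]
 [0.5845 0.2178 0.054  0.0001]
 [0.5845 0.2178 0.054  0.0002]
 [0.5845 0.2178 0.0539 0.0001]
 [0.5845 0.2178 0.0539 0.0001]] [0.5846 0.2179 0.0541 0.0001] [-0.1763 -0.0739 -3.6626]
```

Emit:
carry_out(deltas=[{"hand": 40,"dp": [-0.0085,0,0],"spin": 0},{"hand": 40,"dp": [-0.0085,0,0],"spin": 0},{"hand": 40,"dp": [-0.0085,0,0],"spin": 0},{"hand": 40,"dp": [-0.0085,0,0],"spin": 0},{"hand": 40,"dp": [-0.0085,0,0],"spin": 0}])

```text
time: 8.7
ee_pos: [0.5845, 0.2157, 0.0538]
eef_rot: [0.707, 0.707, 0.0, -0.0]
ft_force: [0.4, 0.1, -3.7]
width: 0.05
grip_force: 25.0
```

```bash
python3 - <<'E'
from h import *
np.set_printoptions(precision=4,suppress=True)
s,_=snap('wrist','w4.png');print(s['ee_pos'],Rn.from_quat(s['eef_rot']).as_matrix()[:,1]); im=cv2.imread('pics/w4.png'); hsv=cv2.cvtColor(im,cv2.COLOR_BGR2HSV)
red=((hsv[...,0]<8)|(hsv[...,0]>172))&(hsv[...,1]>90)&(hsv[...,2]>120); red[:200]=0
v,u=np.nonzero(red); W=[(r,u[v==r].min(),u[v==r].max()) for r in range(v.min(),v.max()+1)]; m=max(b-a for _,a,b in W)
row=np.mean([r for r,a,b in W if b-a>=m-1]); print('bottom',v.max(),'width',m,'row',row)
uv=((u.min()+u.max()+1)/2,v.max()+1-m/2*.95); print(uv,onz('wrist',uv,s['ee_pos'][2]+.0474,s)-s['ee_pos'])
ym=cv2.inRange(hsv,(20,60,120),(38,255,255)); ym[240:]=0
vv,uu=np.nonzero(ym); print(uu.min(),uu.max(),vv.min(),vv.max())
for c in range(uu.min()+12,uu.max()-10,12):
    a=vv[(uu==c)];print(c,onz('wrist',(c,a.min()),.045,s)[:2],onz('wrist',(c,a.max()+1),.045,s)[:2])
for r in range(vv.min()+12,vv.max(),8):
    a=uu[vv==r]; L=a[a<320];R=a[a>320]; print(r,[onz('wrist',(k,r),.045,s)[0] for k in(L.min(),L.max()+1,R.min(),R.max()+1)])
E
```

```text
[0.5845 0.2157 0.0538] [1.     0.0001 0.    ]
bottom 301 width 28 row 287.0
(np.float64(320.5), np.float64(288.7)) [-0.0006  0.001   0.0474]
209 382 182 233Traceback (most recent call last):
  File "<stdin>", line 11, in <module>
    return umr_minimum(a, axis, None, out, keepdims, initial, where)
ValueError: zero-size array to reduction operation minimum which has no identity
```

```bash
python3 - <<'E'
from h import *
np.set_printoptions(precision=4,suppress=True)
s=read_state(); im=cv2.imread('pics/w4.png'); hsv=cv2.cvtColor(im,cv2.COLOR_BGR2HSV)
ym=cv2.inRange(hsv,(20,60,120),(38,255,255)); n,l,st,ce=cv2.connectedComponentsWithStats(ym); k=max(range(1,n),key=lambda i:st[i,4]*(st[i,1]<210)); print(st[k])
vv,uu=np.nonzero(l==k)
for c in range(st[k,0]+10,st[k,0]+st[k,2]-8,20):
    a=vv[(uu==c)];print(c,onz('wrist',(c,a.min()),.045,s)[:2],onz('wrist',(c,a.max()+1),.045,s)[:2])
for r in range(st[k,1]+10,st[k,1]+st[k,3],8):
    a=uu[vv==r]; print(r,onz('wrist',(300,r),.045,s)[1],[round(float(onz('wrist',(q,r),.045,s)[0]),4) for q in(a.min(),a[a<320].max()+1,a[a>320].min(),a.max()+1)])
E
```

```text
[ 259  182  124   41 1687]
269 [0.5568 0.2466] [0.5563 0.2324]
289 [0.5673 0.2466] [0.5672 0.2412]
309 [0.5778 0.2466] [0.5777 0.2412]
329 [0.5882 0.2466] [0.5883 0.2412]
349 [0.5987 0.2466] [0.5988 0.2412]
369 [0.6092 0.2466] [0.6094 0.2412]
192 0.24118410945298227 [0.5513, 0.5566, 0.5951, 0.6168]
200 0.23681138570868235 [0.5511, 0.5564, 0.6117, 0.617]
208 0.2323854378010318 [0.5509, 0.5563, 0.6119, 0.6167]
216 0.22790528802451437 [0.5513, 0.554, 0.6147, 0.6169]
```

Emit:
carry_out(deltas=[{"hand": 40,"dp": [0,0,0.004],"spin": 0},{"hand": 40,"dp": [0,0,0.008],"spin": 0},{"hand": 40,"dp": [0,0,0.01],"spin": 0},{"hand": 40,"dp": [0,0,0.01],"spin": 0},{"hand": 40,"dp": [0,0,0.01],"spin": 0},{"hand": 40,"dp": [0,0,0.01],"spin": 0}])

```text
time: 9.35
ee_pos: [0.5845, 0.2157, 0.0516]
eef_rot: [0.707, 0.707, 0.0, -0.0]
ft_force: [-3.5, -1.2, 4.2]
width: 0.0498
grip_force: 25.0
```

Emit:
carry_out(deltas=[{"hand": 54,"dp": [0,0,0.008],"spin": 0},{"hand": 60,"dp": [0,0,0.008],"spin": 0},{"hand": 75,"dp": [0,0,0.008],"spin": 0},{"hand": 75,"dp": [0,0,0.0],"spin": 0},{"hand": 75,"dp": [0,0,-0.04],"spin": 0},{"hand": 75,"dp": [0,0,-0.15],"spin": 0},{"hand": 75,"dp": [0,0,-0.3],"spin": 0},{"hand": 75,"dp": [-0.05,0,-0.5],"spin": 0},{"hand": 75,"dp": [-0.1,0,-0.7],"spin": 0},{"hand": 75,"dp": [-0.1,0,-0.8],"spin": 0},{"hand": 75,"dp": [-0.1,0,-0.8],"spin": 0},{"hand": 75,"dp": [-0.1,0,-0.8],"spin": 0},{"hand": 75,"dp": [-0.1,0,-0.8],"spin": 0}])

```text
time: 10.65
ee_pos: [0.5839, 0.1907, 0.2503]
eef_rot: [0.707, 0.707, -0.001, -0.0]
ft_force: [0.0, -0.1, 0.4]
width: 0.0752
grip_force: 0.0
```

```bash
python3 - <<'E'
from h import *
np.set_printoptions(precision=4,suppress=True)
s,_=snap('wrist','w5.png');print(s['ee_pos'],Rn.from_quat(s['eef_rot']).as_matrix()[:,1])
u,v=proj('wrist',[.584,.217,.099],s); print(u,v);u=int(u);v=int(v)
print(square('w5.png',s,.045,(u-40,v-40,u+40,v+40)))
im=cv2.imread('pics/w5.png'); cv2.imwrite('pics/w5c.png',cv2.resize(im[v-60:v+80,u-75:u+75],None,fx=4,fy=4,interpolation=cv2.INTER_CUBIC))
hsv=cv2.cvtColor(im,cv2.COLOR_BGR2HSV); ym=cv2.inRange(hsv,(20,60,120),(38,255,255)); n,l,st,ce=cv2.connectedComponentsWithStats(ym); k=max(range(1,n),key=lambda i:st[i,4]*(abs(ce[i,0]-u)<60)*(ce[i,1]<v+40))
q=cv2.findContours((l==k).astype(np.uint8),cv2.RETR_EXTERNAL,1)[0][0]
print(st[k],cv2.minAreaRect(np.array([onz('wrist',p[0]+.5*0,.045,s)[:2]*1000 for p in q],np.float32)))
E
```

```text
[0.5839 0.1907 0.2503] [ 1.      0.0003 -0.0015]
321.6859885533971 155.49205626092336
(array([0.584 , 0.2174, 0.099 ]), ((584.0037841796875, 217.2538604736328), (24.710649490356445, 27.03411102294922), 0.6372989416122437))
[292 121  60  55 688] ((583.826904296875, 217.1256866455078), (59.09626770019531, 64.8870849609375), 89.0294418334961)
```

View pics/w5c.png

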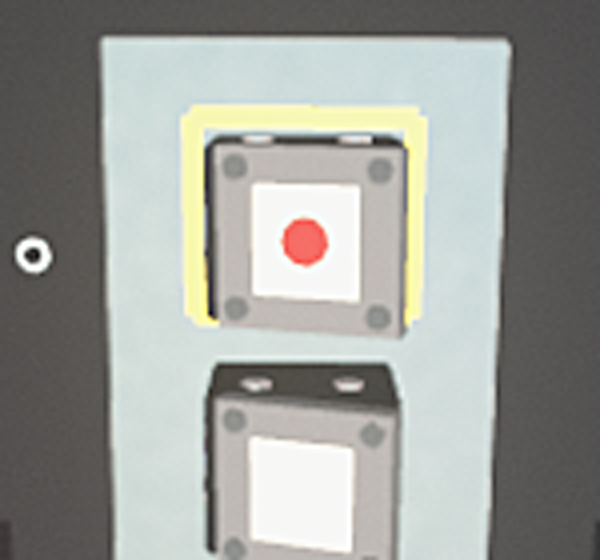

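The mount stands at (0.584, 0.2173) against the seat at (0.584, 0.2170), square and with the slope the same way as its neighbours. On to the probe.

Emit:
carry_out(deltas=[{"hand": 75,"dp": [-0.2,-0.02,-0.07],"spin": 0},{"hand": 75,"dp": [-0.4,-0.04,-0.07],"spin": 0},{"hand": 75,"dp": [-0.6,-0.05,-0.14],"spin": 0},{"hand": 75,"dp": [-0.8,-0.07,-0.2],"spin": 0},{"hand": 75,"dp": [-1.0,-0.09,-0.2],"spin": 0},{"hand": 75,"dp": [-1.0,-0.09,-0.2],"spin": 0}])

```text
time: 11.3
ee_pos: [0.5607, -0.0667, 0.3016]
eef_rot: [0.71, 0.704, -0.001, 0.001]
ft_force: [-0.7, -0.1, -0.0]
width: 0.0749
grip_force: 0.0
```

Emit:
carry_out(deltas=[{"hand": 75,"dp": [-0.2,-0.02,0],"spin": 0},{"hand": 75,"dp": [-0.4,-0.04,0],"spin": 0},{"hand": 75,"dp": [-0.6,-0.05,0],"spin": 0},{"hand": 75,"dp": [-0.8,-0.07,0],"spin": 0},{"hand": 75,"dp": [-1.0,-0.09,0],"spin": 0},{"hand": 75,"dp": [-1.0,-0.09,0],"spin": 0}])

```text
time: 11.9
ee_pos: [0.5358, -0.3167, 0.3]
eef_rot: [0.711, 0.704, -0.002, -0.0]
ft_force: [0.6, 0.7, 0.6]
width: 0.0752
grip_force: 0.0
```

Emit:
carry_out(deltas=[{"hand": 75,"dp": [-0.16,0,0],"spin": 0},{"hand": 75,"dp": [-0.16,0,0],"spin": 0},{"hand": 75,"dp": [-0.16,0,0],"spin": 0},{"hand": 75,"dp": [-0.16,0,0],"spin": 0},{"hand": 75,"dp": [-0.16,0,0],"spin": 0}])

```text
time: 12.4
ee_pos: [0.5401, -0.348, 0.301]
eef_rot: [0.706, 0.708, 0.0, -0.0]
ft_force: [-0.9, 0.4, 0.1]
width: 0.075
grip_force: 0.0
```

```bash
python3 - <<'E'
from h import *
np.set_printoptions(precision=4,suppress=True)
s,_=snap('wrist','w6.png');print(s['time'],s['ee_pos'],Rn.from_quat(s['eef_rot']).as_matrix()[:,1],s['joint_positions'])
im=cv2.imread('pics/w6.png'); u,v=proj('wrist',[.539,-.327,.11],s).astype(int);print(u,v)
cv2.imwrite('pics/w6c.png',cv2.resize(im[max(0,v-80):v+70,u-80:u+80],None,fx=4,fy=4,interpolation=cv2.INTER_CUBIC)); print(max(0,v-80),u-80)
hsv=cv2.cvtColor(im,cv2.COLOR_BGR2HSV)
m=cv2.inRange(hsv,(100,130,60),(122,255,255)); q=max(cv2.findContours(m,cv2.RETR_EXTERNAL,1)[0],key=cv2.contourArea); h=cv2.convexHull(q)
print(cv2.approxPolyDP(h,4,True).reshape(-1,2).tolist())
o=cv2.inRange(hsv,(5,130,100),(18,255,255)); q=max(cv2.findContours(o,cv2.RETR_EXTERNAL,1)[0],key=cv2.contourArea);h=cv2.convexHull(q)
print(cv2.approxPolyDP(h,2,True).reshape(-1,2).tolist())
E
```

```text
12.4 [ 0.5401 -0.348   0.301 ] [ 1.      0.0019 -0.0001] [-0.02    0.406   0.7402  1.3137 -0.2705  1.523   0.6935]
320 155
75 240
[[303, 117], [359, 134], [342, 188], [288, 173]]
[[333, 149], [335, 154], [312, 163], [317, 145]]
```

View pics/w6c.png

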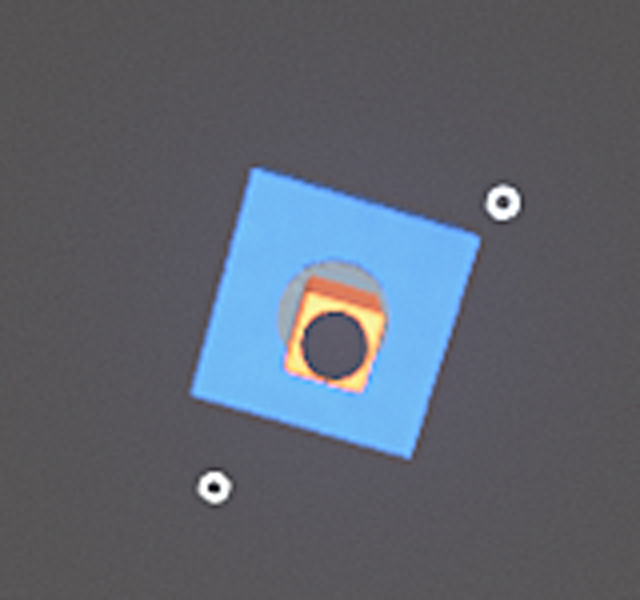

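Wrist view: stand rotated about -16°, probe square to it, cap centre at about (323.5,161.5).

```bash
python3 - <<'E'
from h import *
np.set_printoptions(precision=4,suppress=True)
s=read_state()
P=np.array([onz('wrist',p,.062,s)[:2] for p in[[303, 117.], [360, 134], [342.5, 189], [288, 173.5]]]);print('stand',P.mean(0))
for a,b in((0,1),(3,2),(3,0),(2,1)): d=P[b]-P[a];print(np.degrees(np.arctan2(d[1],d[0])),np.linalg.norm(d))
im=cv2.imread('pics/w6.png').astype(int); 
hsv=cv2.cvtColor(im.astype(np.uint8),cv2.COLOR_BGR2HSV)
g=((hsv[...,0]>=8)&(hsv[...,0]<=26)&(hsv[...,1]>80)&(hsv[...,2]>215)).astype(np.uint8); g[:135]=0;g[185:]=0;g[:,:300]=0;g[:,345:]=0
q=max(cv2.findContours(g,cv2.RETR_EXTERNAL,1)[0],key=cv2.contourArea)
r=cv2.minAreaRect(np.array([onz('wrist',p[0],.118,s)[:2]*1000 for p in q],np.float32)); print('grip top',r)
print('cap',onz('wrist',(323.5,161.5),.124,s))
E
```

```text
stand [ 0.5427 -0.3311]
-16.11017315915884 0.07022259078607813
-16.06844492785951 0.06966271912613002
74.19711197568975 0.06991580800502083
73.73817046208147 0.06986431223524024
grip top ((542.5272216796875, -328.62615966796875), (24.861351013183594, 21.764772415161133), 73.25081634521484)
cap [ 0.5423 -0.3311  0.124 ]
```

Emit:
carry_out(deltas=[{"hand": 60,"dp": [0.069,0.01,0],"spin": -0.411},{"hand": 60,"dp": [0.069,0.01,0],"spin": -0.411},{"hand": 60,"dp": [0.069,0.01,0],"spin": -0.411},{"hand": 60,"dp": [0.069,0.01,0],"spin": -0.411},{"hand": 60,"dp": [0.069,0.01,0],"spin": -0.411},{"hand": 60,"dp": [0.069,0.01,0.1],"spin": -0.411},{"hand": 60,"dp": [0.069,0.01,0.2],"spin": -0.411},{"hand": 60,"dp": [0.069,0.01,0.3],"spin": -0.411},{"hand": 60,"dp": [0.069,0.01,0.4],"spin": -0.411},{"hand": 60,"dp": [0.069,0.01,0.56],"spin": -0.411},{"hand": 60,"dp": [0.069,0.01,0.56],"spin": -0.411},{"hand": 60,"dp": [0.069,0.01,0.56],"spin": -0.411},{"hand": 60,"dp": [0.069,0.01,0.56],"spin": -0.411},{"hand": 60,"dp": [0.069,0.01,0.56],"spin": -0.411}])

```text
time: 13.85
ee_pos: [0.5429, -0.3326, 0.1634]
eef_rot: [0.139, 0.99, -0.0, 0.001]
ft_force: [-0.4, 0.3, -0.3]
width: 0.0601
grip_force: 0.0
```

```bash
python3 - <<'E'
from h import *
np.set_printoptions(precision=4,suppress=True)
s=read_state();print(s['time'],s['ee_pos'],s['joint_positions']);R=Rn.from_quat(s['eef_rot']).as_matrix();print(R,np.degrees(np.arctan2(R[1,1],R[0,1])))
print((R.T@(np.array([.5426,-.3308,.076])-s['ee_pos']))/.25)
E
```

```text
13.85 [ 0.5429 -0.3326  0.1634] [ 0.1019  0.4173  0.4949  1.5327 -0.2054  1.2405  1.9184]
[[-0.9612  0.2759  0.0028]
 [ 0.2759  0.9612 -0.0012]
 [-0.003  -0.0004 -1.    ]] 73.98455656938211
[0.0043 0.0066 0.3496]
```

Emit:
carry_out(deltas=[{"hand": 60,"dp": [0.003,0.004,0.12],"spin": 0},{"hand": 60,"dp": [0.003,0.004,0.24],"spin": 0},{"hand": 60,"dp": [0.003,0.004,0.31],"spin": 0},{"hand": 60,"dp": [0.003,0.004,0.35],"spin": 0},{"hand": 60,"dp": [0.003,0.004,0.35],"spin": 0},{"hand": 60,"dp": [0.003,0.004,0.35],"spin": 0},{"hand": 60,"dp": [0.003,0.004,0.35],"spin": 0},{"hand": 60,"dp": [0.003,0.004,0.35],"spin": 0}])

```text
time: 14.65
ee_pos: [0.5421, -0.3313, 0.0749]
eef_rot: [0.139, 0.99, -0.0, 0.001]
ft_force: [1.1, -0.2, -0.6]
width: 0.0602
grip_force: 0.0
```

```bash
python3 - <<'E'
from h import *
np.set_printoptions(precision=4,suppress=True)
s=read_state();print(s['time'],s['ee_pos'],s['ft_force']);R=Rn.from_quat(s['eef_rot']).as_matrix();print(R)
print((R.T@(np.array([.5426,-.3308,.076])-s['ee_pos']))/.25)
E
```

```text
14.65 [ 0.5421 -0.3313  0.0749] [ 1.1239 -0.1609 -0.61  ]
[[-0.9612  0.2759  0.0016]
 [ 0.2759  0.9612 -0.0006]
 [-0.0017 -0.0001 -1.    ]]
[-0.0013  0.0024 -0.0045]
```

Aligned within 1 mm. I'll close gently, then lift 16 mm with the barrel still 9 mm in the hole.

Emit:
carry_out(deltas=[{"hand": 40,"dp": [-0.001,0.002,-0.004],"spin": 0},{"hand": 26,"dp": [-0.001,0.002,-0.004],"spin": 0},{"hand": 15,"dp": [-0.001,0.002,-0.004],"spin": 0},{"hand": 15,"dp": [-0.001,0.002,-0.004],"spin": 0},{"hand": 15,"dp": [-0.001,0.002,-0.004],"spin": 0},{"hand": 15,"dp": [-0.001,0.002,-0.004],"spin": 0},{"hand": 15,"dp": [-0.001,0.002,-0.004],"spin": 0},{"hand": 15,"dp": [-0.001,0.002,-0.02],"spin": 0},{"hand": 15,"dp": [-0.001,0.002,-0.045],"spin": 0},{"hand": 15,"dp": [-0.001,0.002,-0.068],"spin": 0},{"hand": 15,"dp": [-0.001,0.002,-0.068],"spin": 0},{"hand": 15,"dp": [-0.001,0.002,-0.068],"spin": 0},{"hand": 15,"dp": [-0.001,0.002,-0.068],"spin": 0}], force=10)

```text
time: 15.95
ee_pos: [0.5418, -0.3304, 0.0906]
eef_rot: [0.139, 0.99, 0.0, -0.0]
ft_force: [-0.3, 0.6, -1.7]
width: 0.0221
grip_force: 10.0
```

```bash
python3 - <<'E'
from h import *
np.set_printoptions(precision=4,suppress=True)
s=read_state();print(s['time'],s['ee_pos'],s['ft_force'],s['width'],s['grip_force']);R=Rn.from_quat(s['eef_rot']).as_matrix();print(R)
E
```

```text
15.95 [ 0.5418 -0.3304  0.0906] [-0.2991  0.5614 -1.6628] 0.022142870326883224 9.999847545695957
[[-0.9612  0.2759 -0.0002]
 [ 0.2759  0.9612  0.0003]
 [ 0.0003  0.0002 -1.    ]]
```

Emit:
carry_out(deltas=[{"hand": 15,"dp": [0.01,0,0],"spin": 0},{"hand": 15,"dp": [0.02,0,0],"spin": 0},{"hand": 15,"dp": [0.03,0,0],"spin": 0},{"hand": 15,"dp": [0.04,0,0],"spin": 0},{"hand": 15,"dp": [0.05,0,0],"spin": 0},{"hand": 15,"dp": [0.06,0,0],"spin": 0},{"hand": 15,"dp": [0.07,0,0],"spin": 0},{"hand": 15,"dp": [0.07,0,0],"spin": 0},{"hand": 15,"dp": [0.07,0,0],"spin": 0},{"hand": 15,"dp": [0.07,0,0],"spin": 0}], force=7)

```text
time: 16.95
ee_pos: [0.5248, -0.3257, 0.0905]
eef_rot: [0.139, 0.99, 0.0, -0.0]
ft_force: [0.6, -1.1, -0.6]
width: 0.0218
grip_force: 7.0
```

```bash
python3 - <<'E'
from h import *
np.set_printoptions(precision=4,suppress=True)
s=read_state();print(s['time'],s['ee_pos'],s['ft_force'],s['width'],s['grip_force'],s['torque'])
snap('scene','s7.png'); im=cv2.imread('pics/s7.png'); u,v=proj('scene',s['ee_pos']).astype(int); print(u,v)
cv2.imwrite('pics/s7c.png',cv2.resize(im[v-70:v+60,u-75:u+75],None,fx=4,fy=4,interpolation=cv2.INTER_CUBIC))
E
```

```text
16.95 [ 0.5248 -0.3257  0.0905] [ 0.5569 -1.1465 -0.5504] 0.0217916675374723 6.999971465847921 [-0.2686 -0.1385 -0.0283]
212 135
```

View pics/s7c.png

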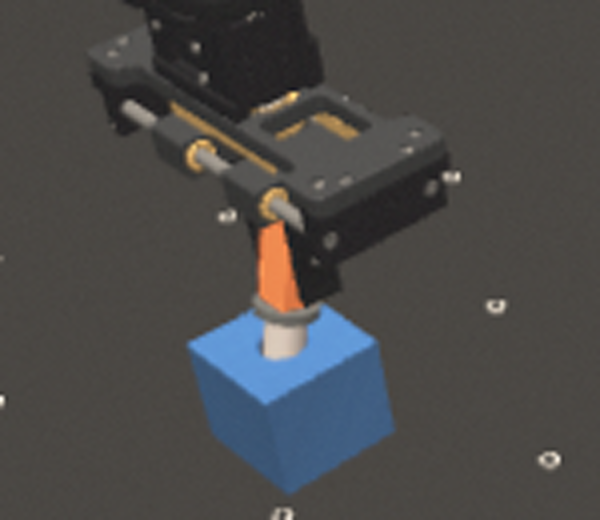

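The probe leans in the hole with little force. I'll firm up the grip and draw it out along its axis.

Emit:
carry_out(deltas=[{"hand": 15,"dp": [0.07,0,0],"spin": 0},{"hand": 15,"dp": [0,0,0],"spin": 0},{"hand": 15,"dp": [0.01,0,-0.027],"spin": 0},{"hand": 15,"dp": [0.02,0,-0.055],"spin": 0},{"hand": 15,"dp": [0.04,0,-0.11],"spin": 0},{"hand": 15,"dp": [0.07,0,-0.19],"spin": 0},{"hand": 15,"dp": [0.1,0,-0.27],"spin": 0},{"hand": 15,"dp": [0.13,0,-0.35],"spin": 0},{"hand": 15,"dp": [0.13,0,-0.45],"spin": 0},{"hand": 15,"dp": [0.13,0,-0.55],"spin": 0},{"hand": 15,"dp": [0.13,0,-0.55],"spin": 0},{"hand": 15,"dp": [0.13,0,-0.55],"spin": 0},{"hand": 15,"dp": [0.13,0,-0.55],"spin": 0}], force=25)

```text
time: 18.3
ee_pos: [0.4933, -0.3164, 0.2277]
eef_rot: [0.139, 0.99, 0.0, -0.0]
ft_force: [0.9, 1.5, -1.4]
width: 0.0219
grip_force: 25.0
```

My first row carried an unintended shift, so the tilt may have changed. I'll measure it now.

```bash
python3 - <<'E'
from h import *
np.set_printoptions(precision=4,suppress=True)
s,_=snap('wrist','w8.png'); snap('scene','s8.png'); R=Rn.from_quat(s['eef_rot']).as_matrix();p=s['ee_pos']; print(s['time'],p,s['ft_force'])
S=cv2.imread('pics/s8.png'); W=cv2.imread('pics/w8.png'); u,v=proj('scene',p).astype(int)
print('scene crop origin',u-60,v-70)
for th in(.25,.35,.45,.55):
    f=lambda L:p+R@np.array([L*np.sin(th)*-1,0,-.019+L*np.cos(th)])
    print(th,'tip scene',proj('scene',f(.0855)),'collar',proj('scene',f(.0265)),'wrist tip',proj('wrist',f(.0855),s),'collar',proj('wrist',f(.0265),s))
c=np.zeros((600,800,3),np.uint8)
c[:520,:440]=cv2.resize(S[v-70:v+60,u-60:u+50],None,fx=4,fy=4,interpolation=cv2.INTER_CUBIC)
c[:400,440:800]=cv2.resize(W[200:400,230:410],None,fx=2,fy=2)
cv2.imwrite('pics/c8.png',c)
E
```

```text
18.3 [ 0.4933 -0.3164  0.2277] [ 0.8743  1.4579 -1.429 ]
scene crop origin 153 -2
0.25 tip scene [210.4667 102.3845] collar [211.2692  73.3554] wrist tip [320.1813 236.4853] collar [319.9346 249.6712]
0.35 tip scene [206.8007 102.9722] collar [210.0981  73.4826] wrist tip [320.1718 248.3985] collar [319.9306 254.5659]
0.45 tip scene [203.1313 103.1513] collar [208.9372  73.4734] wrist tip [320.1596 260.4667] collar [319.925 259.512]
0.55 tip scene [199.4907 102.9116] collar [207.7977  73.327 ] wrist tip [320.1446 272.6994] collar [319.9181 264.4816]Traceback (most recent call last):
  File "<stdin>", line 10, in <module>
cv2.error: OpenCV(4.12.0) /io/opencv/modules/imgproc/src/resize.cpp:4208: error: (-215:Assertion failed) !ssize.empty() in function 'resize'
```

The picture budget is used up, so I'll measure numerically from here.

```bash
python3 - <<'E'
from h import *
S=cv2.imread('pics/s8.png').astype(int)
for r in range(56,112,2):
    row=S[r,180:240]; m=np.nonzero((row.max(1)>110))[0]
    print(r, (180+m.min(),180+m.max(),len(m),round(180+m.mean(),1),row[m].mean(0).round().tolist()) if len(m) else None)
E
```

```text
56 (np.int64(201), np.int64(209), 9, np.float64(205.0), [75.0, 128.0, 225.0])
58 (np.int64(201), np.int64(210), 10, np.float64(205.5), [73.0, 125.0, 220.0])
60 (np.int64(200), np.int64(210), 11, np.float64(205.0), [74.0, 123.0, 215.0])
62 (np.int64(200), np.int64(210), 11, np.float64(205.0), [74.0, 124.0, 218.0])
64 (np.int64(200), np.int64(211), 12, np.float64(205.5), [73.0, 121.0, 214.0])
66 (np.int64(200), np.int64(211), 12, np.float64(205.5), [74.0, 125.0, 219.0])
68 (np.int64(200), np.int64(211), 12, np.float64(205.5), [74.0, 125.0, 221.0])
70 (np.int64(200), np.int64(212), 13, np.float64(206.0), [72.0, 120.0, 213.0])
72 (np.int64(200), np.int64(212), 13, np.float64(206.0), [73.0, 123.0, 219.0])
74 (np.int64(199), np.int64(213), 15, np.float64(206.0), [80.0, 124.0, 207.0])
76 (np.int64(200), np.int64(217), 18, np.float64(208.5), [89.0, 121.0, 180.0])
78 (np.int64(203), np.int64(214), 12, np.float64(208.5), [109.0, 118.0, 122.0])
80 (np.int64(202), np.int64(203), 2, np.float64(202.5), [114.0, 122.0, 128.0])
82 (np.int64(202), np.int64(213), 12, np.float64(207.5), [159.0, 171.0, 1
[... 209 characters left out ...]
loat64(207.5), [165.0, 178.0, 192.0])
90 (np.int64(186), np.int64(213), 17, np.float64(201.8), [160.0, 172.0, 184.0])
92 (np.int64(203), np.int64(212), 10, np.float64(207.5), [153.0, 165.0, 179.0])
94 (np.int64(205), np.int64(208), 4, np.float64(206.5), [157.0, 170.0, 183.0])
96 (np.int64(205), np.int64(208), 4, np.float64(206.5), [153.0, 165.0, 179.0])
98 (np.int64(205), np.int64(208), 4, np.float64(206.5), [152.0, 164.0, 177.0])
100 (np.int64(205), np.int64(208), 4, np.float64(206.5), [152.0, 162.0, 176.0])
102 (np.int64(205), np.int64(208), 4, np.float64(206.5), [127.0, 200.0, 232.0])
104 (np.int64(206), np.int64(208), 3, np.float64(207.0), [74.0, 114.0, 140.0])
106 None
108 None
110 None
```

```bash
python3 - <<'E'
from h import *
W=cv2.imread('pics/w8.png').astype(int)
for r in range(214,330,3): print(r,[W[r,c].tolist() for c in(310,316,320,324,330)])
E
```

```text
214 [[245, 189, 113], [245, 188, 114], [247, 189, 114], [246, 189, 115], [245, 186, 114]]
217 [[246, 191, 116], [166, 115, 94], [84, 82, 89], [130, 101, 91], [246, 187, 114]]
220 [[247, 177, 111], [131, 91, 69], [119, 95, 85], [132, 93, 74], [238, 159, 102]]
223 [[143, 97, 71], [138, 96, 71], [135, 91, 68], [136, 93, 68], [128, 89, 66]]
226 [[143, 97, 72], [134, 92, 69], [133, 92, 67], [135, 94, 70], [127, 89, 68]]
229 [[138, 94, 71], [124, 86, 66], [108, 78, 65], [115, 81, 64], [128, 87, 64]]
232 [[142, 134, 127], [192, 179, 162], [192, 178, 163], [193, 178, 164], [180, 170, 155]]
235 [[189, 176, 161], [188, 174, 160], [190, 177, 161], [190, 175, 160], [193, 179, 164]]
238 [[190, 176, 162], [191, 176, 162], [189, 176, 160], [189, 176, 160], [193, 179, 163]]
241 [[151, 150, 168], [147, 146, 165], [152, 150, 167], [151, 148, 167], [152, 151, 168]]
244 [[77, 106, 184], [78, 104, 182], [80, 105, 184], [82, 108, 185], [83, 109, 186]]
247 [[104, 95, 94], [105, 95, 94], [104, 95, 93], [104, 94, 94], [105, 96, 95]]
250 [[124, 120, 124], [126, 123, 125], [125, 122, 123], [125, 119, 124], [12
[... 1571 characters left out ...]
05, 114], [103, 103, 111], [103, 101, 113], [107, 105, 115]]
307 [[86, 128, 160], [87, 132, 166], [88, 134, 168], [86, 133, 166], [86, 132, 166]]
310 [[88, 130, 162], [88, 132, 162], [88, 130, 161], [87, 132, 162], [87, 132, 161]]
313 [[89, 131, 162], [88, 131, 163], [87, 130, 161], [89, 131, 163], [87, 132, 163]]
316 [[86, 130, 160], [89, 132, 163], [86, 130, 162], [88, 132, 163], [88, 132, 162]]
319 [[57, 51, 60], [58, 51, 60], [59, 54, 63], [58, 54, 61], [60, 54, 64]]
322 [[63, 63, 73], [64, 62, 74], [61, 61, 70], [63, 63, 74], [61, 60, 72]]
325 [[59, 59, 69], [63, 62, 72], [59, 58, 69], [63, 62, 73], [61, 60, 70]]
328 [[61, 59, 68], [61, 60, 70], [62, 62, 69], [61, 61, 70], [61, 61, 69]]
```

```bash
python3 - <<'E'
from h import *
W=cv2.imread('pics/w8.png').astype(int); s=read_state(); R=Rn.from_quat(s['eef_rot']).as_matrix();p=s['ee_pos']
for r in range(228,246): print(r,W[r,[320,300,295,290,285,345,350,355]].tolist())
for th in np.arange(0,.7,.1):
    f=lambda L,c:proj('wrist',p+R@np.array([-L*np.sin(th)+c*np.cos(th),0,-.019+L*np.cos(th)+c*np.sin(th)]),s)[1].round(1)
    print(round(th,2),'junction',f(.027,.011),'edge top',f(.027,.017),'edge bot',f(.033,.017),'tip',f(.0855,0))
E
```

```text
228 [[132, 90, 63], [221, 142, 94], [76, 63, 64], [71, 60, 58], [67, 53, 56], [75, 60, 60], [78, 66, 62], [71, 56, 54]]
229 [[108, 78, 65], [220, 142, 94], [76, 63, 63], [72, 62, 62], [65, 52, 52], [77, 63, 62], [77, 64, 62], [70, 56, 54]]
230 [[167, 156, 145], [221, 142, 96], [77, 64, 64], [75, 63, 64], [71, 57, 60], [75, 63, 62], [77, 62, 61], [71, 55, 54]]
231 [[198, 185, 168], [223, 144, 97], [76, 65, 65], [78, 67, 69], [68, 56, 59], [77, 63, 63], [76, 62, 61], [71, 56, 54]]
232 [[192, 178, 163], [214, 136, 90], [75, 63, 64], [74, 65, 64], [65, 54, 56], [76, 64, 63], [76, 61, 60], [68, 52, 53]]
233 [[192, 178, 161], [208, 134, 91], [75, 64, 65], [74, 62, 65], [66, 54, 57], [79, 65, 63], [76, 61, 60], [70, 57, 55]]
234 [[191, 178, 162], [211, 136, 91], [75, 64, 65], [73, 63, 64], [65, 54, 56], [76, 61, 61], [76, 63, 62], [68, 53, 53]]
235 [[190, 177, 161], [213, 137, 90], [76, 66, 65], [75, 66, 65], [67, 56, 57], [79, 67, 66], [75, 63, 61], [70, 55, 55]]
236 [[192, 178, 162], [216, 137, 90], [75, 63, 63], [74, 66, 67], [66, 55, 57], [78, 63, 63], [75, 60, 60], [72, 60, 59]]
237 [[
[... 808 characters left out ...]
, [73, 61, 61], [75, 63, 63], [73, 62, 65]]
244 [[80, 105, 184], [130, 122, 119], [75, 66, 70], [70, 62, 64], [67, 60, 64], [74, 61, 62], [72, 61, 61], [73, 63, 64]]
245 [[85, 103, 160], [104, 103, 109], [82, 73, 76], [75, 68, 70], [76, 69, 73], [79, 70, 71], [79, 70, 72], [76, 67, 67]]
0.0 junction 218.3 edge top 207.5 edge bot 204.4 tip 207.3
0.1 junction 222.5 edge top 211.7 edge bot 209.5 tip 218.9
0.2 junction 227.1 edge top 216.1 edge bot 214.9 tip 230.6
0.3 junction 231.8 edge top 220.8 edge bot 220.6 tip 242.4
0.4 junction 236.7 edge top 225.8 edge bot 226.4 tip 254.4
0.5 junction 241.8 edge top 231.0 edge bot 232.5 tip 266.6
0.6 junction 247.0 edge top 236.3 edge bot 238.7 tip 278.9
```

```bash
cat >> h.py <<'E'
def edges(row,x0,bgl,bgr,pk):
    "subpixel left/right half-level crossings"
    a=row.astype(float); i=np.nonzero(a>(bgl+pk)/2)[0]; L=i[0]; Rr=i[-1]; t=(bgl+pk)/2
    l=L-(a[L]-t)/max(a[L]-a[L-1],1e-6); r=Rr+(a[Rr]-t)/max(a[Rr]-a[Rr+1],1e-6); return x0+l+.5,x0+r+.5
E
python3 - <<'E'
from h import *
ims=[cv2.cvtColor(camera('scene'),cv2.COLOR_RGB2GRAY).astype(float) for _ in range(6)]; g=np.mean(ims,0)
s=read_state(); R=Rn.from_quat(s['eef_rot']).as_matrix();p=s['ee_pos'];print(p)
B=[]
for r in list(range(82,92))+list(range(94,102)):
    row=g[r,192:224]; bg=np.median(np.r_[row[:6],row[-6:]]); pk=np.percentile(row,95 if r>92 else 80); l,q=edges(row,192,bg,bg,pk); B.append((r+.5,(l+q)/2,q-l,round(pk)))
B=np.array(B); print(B.round(2))
b=B[B[:,0]<92.9];q=B[B[:,0]>93]
for n,A in(('barrel',b),('plunger',q)): print(n,A[:,:2].mean(0),np.polyfit(A[:,0],A[:,1],1)[0])
print('slope',(q[:,1].mean()-b[:,1].mean())/(q[:,0].mean()-b[:,0].mean()))
for th in np.arange(.2,.7,.05):
    f=lambda L,c0=0:proj('scene',p+R@np.array([c0-L*np.sin(th),0,-.019+L*np.cos(th)]))
    a,c=f(.045),f(.07); print(round(th,2),'slope',round((c-a)[0]/(c-a)[1],3),'barrel',a.round(1),'plunger',c.round(1),'c0+2mm',f(.045,.002).round(1))
E
```

```text
[ 0.49376953 -0.3167798   0.22799684]
[[ 82.5  207.47  11.29 177.  ]
 [ 83.5  207.47  11.21 184.  ]
 [ 84.5  207.41  11.17 184.  ]
 [ 85.5  207.37  11.13 184.  ]
 [ 86.5  207.31  11.06 186.  ]
 [ 87.5  207.28  11.01 188.  ]
 [ 88.5  207.24  10.98 188.  ]
 [ 89.5  207.2   10.9  188.  ]
 [ 90.5  207.17  10.89 188.  ]
 [ 91.5  207.36  10.64 178.  ]
 [ 94.5  207.27   3.33 173.  ]
 [ 95.5  207.23   3.32 170.  ]
 [ 96.5  207.19   3.35 165.  ]
 [ 97.5  207.14   3.39 162.  ]
 [ 98.5  207.07   3.46 158.  ]
 [ 99.5  207.     3.54 155.  ]
 [100.5  206.93   3.54 155.  ]
 [101.5  206.79   3.69 170.  ]]
barrel [ 87.         207.32760096] -0.028452163261250118
plunger [ 98.         207.07893181] -0.06496230113526216
slope -0.022606286229140758
0.2 slope 0.015 barrel [211.6  82.4] plunger [211.8  94.5] c0+2mm [212.5  82. ]
0.25 slope -0.028 barrel [210.7  82.6] plunger [210.3  94.9] c0+2mm [211.5  82.2]
0.3 slope -0.07 barrel [209.7  82.8] plunger [208.8  95.2] c0+2mm [210.5  82.4]
0.35 slope -0.112 barrel [208.7  82.9] plunger [207.3  95.3] c0+2mm [209.5  82.5]
0.4 slope -0.154 barrel [207.7  82.9] plunger [205.8  95.4] c0+2mm [208.6  82.5]
0.45 slope -0.196 barrel [206.7  82.9] plunger [204.3  95.4] c0+2mm [207.6  82.5]
0.5 slope -0.238 barrel [205.8  82.8] plunger [202.8  95.4] c0+2mm [206.6  82.4]
0.55 slope -0.281 barrel [204.8  82.7] plunger [201.3  95.2] c0+2mm [205.7  82.3]
0.6 slope -0.325 barrel [203.8  82.5] plunger [199.8  94.9] c0+2mm [204.7  82.1]
0.65 slope -0.37 barrel [202.9  82.2] plunger [198.3  94.6] c0+2mm [203.8  81.8]
```

Both views suggest a tilt of about 0.27 rad with the probe slid about 6 mm in the pads. I'll turn the tilt plane square to the scene camera for a better reading.

Emit:
carry_out(deltas=[{"hand": 15,"dp": [0,0,0],"spin": 0.167},{"hand": 15,"dp": [0,0,0],"spin": 0.167},{"hand": 15,"dp": [0,0,0],"spin": 0.167},{"hand": 15,"dp": [0,0,0],"spin": 0.167},{"hand": 15,"dp": [0,0,0],"spin": 0.167},{"hand": 15,"dp": [0,0,0],"spin": 0.167},{"hand": 15,"dp": [0,0,0],"spin": 0.167}], force=25)

```text
time: 19.4
ee_pos: [0.4938, -0.3168, 0.2282]
eef_rot: [0.39, 0.921, 0.0, -0.0]
ft_force: [0.4, -0.5, -1.0]
width: 0.0218
grip_force: 25.0
```

```bash
cat > tilt.py <<'E'
from h import *
np.set_printoptions(precision=3,suppress=True)
rgb=np.mean([camera('scene').astype(float) for _ in range(6)],0); g=rgb.max(2)
s=read_state(); R=Rn.from_quat(s['eef_rot']).as_matrix();p=s['ee_pos'];print(s['time'],p,np.degrees(np.arctan2(R[1,1],R[0,1])))
def pr(th,L,c=0,y=0,c0=0): return proj('scene',p+R@np.array([c0-L*np.sin(th)+c*np.cos(th),y,-.019+L*np.cos(th)+c*np.sin(th)]))
v0=int(pr(.3,.0)[1]); u0=int(pr(.3,.05)[0]); rows=[]
for r in range(v0,v0+48):
    row=g[r,u0-22:u0+22]; bg=np.percentile(row,15); l,q=edges(row,u0-22,bg,bg,np.percentile(row,92)) if row.max()>bg+60 else (0,0)
    i=int(np.clip((l+q)/2,0,639)); rows.append((r+.5,l,q,(l+q)/2,q-l,*rgb[r,i].round())) 
print(np.array(rows).round(2))
for th in np.arange(.15,.6,.05):
    sl=lambda a,b:(b-a)[0]/(b-a)[1]
    print(round(th,2),'axis slope',round(sl(pr(th,.03),pr(th,.08)),3),'edges',[round(sl(pr(th,-.02,c,y),pr(th,.02,c,y)),3) for c,y in((.011,.011),(.011,-.011),(-.011,.011),(-.011,-.011))],'barrel',pr(th,.045),'tip',pr(th,.086))
E
python3 tilt.py
```

```text
19.7 [ 0.494 -0.317  0.228] 43.94106713374605
[[ 59.5  200.36 205.85 203.11   5.49 234.   132.    76.  ]
 [ 60.5  200.48 205.88 203.18   5.4  234.   132.    77.  ]
 [ 61.5  200.56 205.94 203.25   5.39 234.   132.    77.  ]
 [ 62.5  200.68 206.02 203.35   5.35 230.   128.    74.  ]
 [ 63.5  200.7  206.17 203.43   5.47 227.   125.    73.  ]
 [ 64.5  200.61 206.42 203.51   5.81 226.   125.    72.  ]
 [ 65.5  200.6  206.48 203.54   5.88 225.   123.    71.  ]
 [ 66.5  200.42 206.78 203.6    6.36 224.   122.    71.  ]
 [ 67.5  200.38 206.96 203.67   6.57 224.   122.    70.  ]
 [ 68.5  200.38 207.1  203.74   6.72 223.   122.    71.  ]
 [ 69.5  200.01 207.38 203.69   7.37 223.   122.    71.  ]
 [ 70.5  199.3  207.45 203.37   8.15 224.   122.    70.  ]
 [ 71.5  198.34 207.76 203.05   9.42 224.   122.    71.  ]
 [ 72.5  198.2  207.95 203.07   9.74 224.   122.    71.  ]
 [ 73.5  198.28 208.09 203.19   9.81 223.   122.    71.  ]
 [ 74.5  200.03 208.19 204.11   8.16 223.   122.    70.  ]
 [ 75.5  200.87 213.41 207.14  12.54 212.   117.    70.  ]
 [ 76.5  201.38 214.94 208.16  13.57 160.   134.   
[... 2468 characters left out ...]
loat64(-0.185), np.float64(-0.182)] barrel [207.103  80.905] tip [203.545  99.409]
0.4 axis slope -0.25 edges [np.float64(-0.26), np.float64(-0.256), np.float64(-0.243), np.float64(-0.24)] barrel [205.92  80.69] tip [201.333  99.046]
0.45 axis slope -0.309 edges [np.float64(-0.319), np.float64(-0.315), np.float64(-0.302), np.float64(-0.299)] barrel [204.746  80.423] tip [199.136  98.588]
0.5 axis slope -0.37 edges [np.float64(-0.38), np.float64(-0.376), np.float64(-0.364), np.float64(-0.36)] barrel [203.586  80.104] tip [196.957  98.034]
0.55 axis slope -0.433 edges [np.float64(-0.443), np.float64(-0.438), np.float64(-0.427), np.float64(-0.423)] barrel [202.441  79.734] tip [194.802  97.386]
```

Tilt is about 0.26 rad, so I need about 0.09 more. I'll lever the ball tip gently against the hole wall: the long lever turns the probe rather than sliding it.

Emit:
carry_out(deltas=[{"hand": 15,"dp": [-0.055,0.1,0.06],"spin": 0},{"hand": 15,"dp": [-0.055,0.1,0.16],"spin": 0},{"hand": 15,"dp": [-0.055,0.1,0.26],"spin": 0},{"hand": 15,"dp": [-0.055,0.1,0.35],"spin": 0},{"hand": 15,"dp": [-0.055,0.1,0.38],"spin": 0},{"hand": 15,"dp": [-0.055,0.1,0.38],"spin": 0},{"hand": 15,"dp": [-0.055,0.1,0.38],"spin": 0}])

```text
time: 20.4
ee_pos: [0.5219, -0.3097, 0.1344]
eef_rot: [0.391, 0.92, -0.0, 0.001]
ft_force: [0.1, -1.7, -1.2]
width: 0.022
grip_force: 25.0
```

```bash
python3 - <<'E'
from h import *
np.set_printoptions(precision=4,suppress=True)
s=read_state();R=Rn.from_quat(s['eef_rot']).as_matrix();p=s['ee_pos'];print(p,s['ft_force'],s['time'])
ball=p+R@np.array([-.007-.084*np.sin(.26),0,-.019+.084*np.cos(.26)]);print(ball, R.T@(ball-np.array([.5427,-.3311,.062])))
im=camera('scene'); u,v=proj('scene',ball).astype(int);print(u,v)
for r in range(v-9,v+8,1): print(r,[tuple(im[r,c]) for c in range(u-10,u+6,3)] if 0 else ' '.join('B' if x[2]>x[0]*1.5 else ('S' if x.min()>110 else ('Y' if x[0]>x[2]*1.35 and x[0]>100 else '.')) for x in im[r,u-14:u+14].astype(int)))
E
```

```text
[ 0.5219 -0.3097  0.1344] [ 0.1165 -1.6839 -1.166 ] 20.4
[ 0.5418 -0.3304  0.0722] [ 0.0012 -0.0001 -0.0102]
206 146
137 . . . . . . . . . . . S S S S S S S S S S . . . . . . .
138 . . . . . . . . . . . . S S S S S S S S S B B . . . . .
139 . . . . . . . . . . . . . S S S S S B B B B B B . . . .
140 . . . . . . . . . . . B B B S S S B B B B B B B B B . .
141 . . . . . . . . . B B B B B S S S B B B B B B B B B B .
142 . . . . . . . B B B B B B B S S S B B B B B B B B B B B
143 . . . . . B B B B B B B B S S S S B B B B B B B B B B B
144 . . . . B B B B B B B B B S S S S B B B B B B B B B B B
145 . . B B B B B B B B B B S S S S S B B B B B B B B B B B
146 B B B B B B B B B B B B B S S Y S B B B B B B B B B B B
147 B B B B B B B B B B B B B B Y . B B B B B B B B B B B B
148 B B B B B B B B B B B B B B B B B B B B B B B B B B B B
149 B B B B B B B B B B B B B B B B B B B B B B B B B B B B
150 B B B B B B B B B B B B B B B B B B B B B B B B B B B B
151 B B B B B B B B B B B B B B B B B B B B B B B B B B B B
152 B B B B B B B B B B B B B B B B B B B B B B B B B B B B
153 B B B B B B B B B B B B B B B B B B B B B B B B B B B B
```

Emit:
carry_out(deltas=[{"hand": 15,"dp": [0,0,0.03],"spin": 0},{"hand": 15,"dp": [0,0,0.06],"spin": 0},{"hand": 15,"dp": [0,0,0.072],"spin": 0},{"hand": 15,"dp": [0,0,0.072],"spin": 0},{"hand": 15,"dp": [0.01,0,0.072],"spin": 0},{"hand": 15,"dp": [0.02,0,0.072],"spin": 0},{"hand": 15,"dp": [0.028,0,0.072],"spin": 0},{"hand": 15,"dp": [0.036,0,0.072],"spin": 0},{"hand": 15,"dp": [0.044,0,0.072],"spin": 0},{"hand": 15,"dp": [0.053,0,0.072],"spin": 0},{"hand": 15,"dp": [0.053,0,0.072],"spin": 0},{"hand": 15,"dp": [0.053,0,0.072],"spin": 0}], force=12)

```text
time: 21.65
ee_pos: [0.5123, -0.2998, 0.1154]
eef_rot: [0.391, 0.92, 0.0, 0.0]
ft_force: [1.8, -1.6, -0.7]
width: 0.0221
grip_force: 12.0
```

Emit:
carry_out(deltas=[{"hand": 15,"dp": [0,0,0],"spin": 0},{"hand": 15,"dp": [-0.005,0,-0.08],"spin": 0},{"hand": 15,"dp": [-0.01,0,-0.2],"spin": 0},{"hand": 15,"dp": [-0.01,0,-0.3],"spin": 0},{"hand": 15,"dp": [-0.1,0,-0.45],"spin": 0},{"hand": 15,"dp": [-0.1,0,-0.45],"spin": 0},{"hand": 15,"dp": [-0.1,0,-0.45],"spin": 0},{"hand": 15,"dp": [-0.1,0,-0.45],"spin": 0}], force=25)

```text
time: 22.45
ee_pos: [0.5288, -0.317, 0.2263]
eef_rot: [0.391, 0.92, 0.0, -0.001]
ft_force: [0.1, -0.8, -1.5]
width: 0.0217
grip_force: 25.0
```

```bash
python3 tilt.py
```

```text
22.75 [ 0.529 -0.318  0.227] 43.9256138773392
[[ 68.5  187.67 193.01 190.34   5.35 228.   126.    74.  ]
 [ 69.5  187.73 193.04 190.38   5.31 236.   133.    77.  ]
 [ 70.5  187.8  193.12 190.46   5.32 236.   134.    78.  ]
 [ 71.5  187.72 193.3  190.51   5.59 236.   134.    77.  ]
 [ 72.5  187.62 193.46 190.54   5.84 235.   133.    77.  ]
 [ 73.5  187.56 193.82 190.69   6.25 232.   130.    76.  ]
 [ 74.5  187.41 193.95 190.68   6.54 228.   126.    73.  ]
 [ 75.5  187.15 194.13 190.64   6.99 226.   125.    72.  ]
 [ 76.5  187.03 194.39 190.71   7.36 225.   123.    71.  ]
 [ 77.5  186.87 194.77 190.82   7.89 224.   122.    71.  ]
 [ 78.5  186.56 194.93 190.74   8.37 224.   122.    71.  ]
 [ 79.5  185.53 195.1  190.31   9.56 224.   122.    71.  ]
 [ 80.5  184.65 195.32 189.98  10.66 228.   126.    73.  ]
 [ 81.5  184.39 195.61 190.    11.22 226.   124.    72.  ]
 [ 82.5  184.84 195.86 190.35  11.02 224.   122.    71.  ]
 [ 83.5  186.07 195.97 191.02   9.9  223.   122.    71.  ]
 [ 84.5  187.35 199.52 193.43  12.18 225.   124.    72.  ]
 [ 85.5  187.83 202.19 195.01  14.36 177.   114.   
[... 2475 characters left out ...]
-0.169), np.float64(-0.166)] barrel [195.016  90.056] tip [191.716 108.756]
0.4 axis slope -0.235 edges [np.float64(-0.246), np.float64(-0.242), np.float64(-0.228), np.float64(-0.225)] barrel [193.79   89.846] tip [189.427 108.405]
0.45 axis slope -0.295 edges [np.float64(-0.306), np.float64(-0.302), np.float64(-0.288), np.float64(-0.285)] barrel [192.573  89.584] tip [187.149 107.958]
0.5 axis slope -0.357 edges [np.float64(-0.368), np.float64(-0.363), np.float64(-0.35), np.float64(-0.347)] barrel [191.368  89.27 ] tip [184.889 107.414]
0.55 axis slope -0.421 edges [np.float64(-0.432), np.float64(-0.427), np.float64(-0.415), np.float64(-0.411)] barrel [190.178  88.903] tip [182.652 106.775]
```

About 0.31 rad now, so one more small push of about 3 mm beyond the previous end point.

Emit:
carry_out(deltas=[{"hand": 15,"dp": [0.075,0,0.1],"spin": 0},{"hand": 15,"dp": [0.075,0,0.25],"spin": 0},{"hand": 15,"dp": [0.075,0,0.38],"spin": 0},{"hand": 15,"dp": [0.075,0,0.45],"spin": 0},{"hand": 15,"dp": [0.075,0,0.45],"spin": 0},{"hand": 15,"dp": [0.085,0,0.45],"spin": 0},{"hand": 15,"dp": [0.095,0,0.45],"spin": 0},{"hand": 15,"dp": [0.105,0,0.45],"spin": 0},{"hand": 15,"dp": [0.112,0,0.45],"spin": 0},{"hand": 15,"dp": [0.112,0,0.45],"spin": 0},{"hand": 15,"dp": [0.112,0,0.45],"spin": 0}], force=12)

```text
time: 23.85
ee_pos: [0.5107, -0.2979, 0.116]
eef_rot: [0.391, 0.92, 0.0, 0.001]
ft_force: [1.6, -1.6, 0.4]
width: 0.0219
grip_force: 12.0
```

Emit:
carry_out(deltas=[{"hand": 15,"dp": [0,0,0],"spin": 0},{"hand": 15,"dp": [-0.005,0,-0.08],"spin": 0},{"hand": 15,"dp": [-0.01,0,-0.2],"spin": 0},{"hand": 15,"dp": [-0.01,0,-0.3],"spin": 0},{"hand": 15,"dp": [-0.1,0,-0.45],"spin": 0},{"hand": 15,"dp": [-0.1,0,-0.45],"spin": 0},{"hand": 15,"dp": [-0.1,0,-0.45],"spin": 0},{"hand": 15,"dp": [-0.1,0,-0.45],"spin": 0}], force=30)

```text
time: 24.65
ee_pos: [0.5266, -0.3149, 0.2263]
eef_rot: [0.391, 0.92, 0.0, -0.001]
ft_force: [-0.5, 0.6, -1.5]
width: 0.0216
grip_force: 30.0
```

```bash
python3 tilt.py | sed -n '1p;22,46p;50,56p'
```

```text
24.95 [ 0.527 -0.315  0.227] 43.9301705713708
 [ 88.5  186.21 194.13 190.17   7.92 122.   117.   110.  ]
 [ 89.5  186.73 192.84 189.78   6.11 209.   192.   178.  ]
 [ 90.5  186.7  195.78 191.24   9.08 202.   186.   172.  ]
 [ 91.5  186.52 197.04 191.78  10.52 204.   187.   174.  ]
 [ 92.5  186.32 197.21 191.77  10.89 202.   185.   172.  ]
 [ 93.5  186.   197.01 191.51  11.01 200.   184.   171.  ]
 [ 94.5  185.85 196.86 191.36  11.   199.   182.   170.  ]
 [ 95.5  185.73 196.47 191.1   10.75 196.   180.   168.  ]
 [ 96.5  185.72 196.29 191.01  10.56 195.   179.   166.  ]
 [ 97.5  186.05 196.53 191.29  10.48 193.   178.   165.  ]
 [ 98.5  187.13 196.71 191.92   9.58 190.   176.   162.  ]
 [ 99.5  188.59 196.49 192.54   7.89 179.   165.   153.  ]
 [100.5  188.62 195.06 191.84   6.43 178.   163.   152.  ]
 [101.5  188.07 193.12 190.6    5.05 204.   187.   174.  ]
 [102.5  187.89 192.86 190.37   4.97 199.   183.   170.  ]
 [103.5  187.79 192.41 190.1    4.63 192.   177.   164.  ]
 [104.5  187.69 192.26 189.97   4.57 214.   196.   183.  ]
 [105.5  187.51 192.17 189.84   4.66 209.   192.   
[... 805 characters left out ...]
(-0.056), np.float64(-0.054)] barrel [199.11   90.061] tip [197.891 108.909]
0.3 axis slope -0.121 edges [np.float64(-0.132), np.float64(-0.129), np.float64(-0.113), np.float64(-0.111)] barrel [197.875  89.958] tip [195.595 108.751]
0.35 axis slope -0.179 edges [np.float64(-0.189), np.float64(-0.186), np.float64(-0.171), np.float64(-0.168)] barrel [196.644  89.801] tip [193.302 108.497]
0.4 axis slope -0.237 edges [np.float64(-0.248), np.float64(-0.244), np.float64(-0.23), np.float64(-0.227)] barrel [195.42   89.592] tip [191.017 108.146]
0.45 axis slope -0.297 edges [np.float64(-0.308), np.float64(-0.304), np.float64(-0.29), np.float64(-0.287)] barrel [194.206  89.33 ] tip [188.745 107.698]
```

Tilt is now about 0.34–0.35 rad, which is good. Next, turn so the lean faces world -x and travel to the shelf.

Emit:
carry_out(deltas=[{"hand": 15,"dp": [0.1,0.1,-0.1],"spin": -0.04},{"hand": 15,"dp": [0.2,0.2,-0.14],"spin": -0.08},{"hand": 15,"dp": [0.3,0.31,-0.14],"spin": -0.12},{"hand": 15,"dp": [0.4,0.42,-0.14],"spin": -0.16},{"hand": 15,"dp": [0.5,0.52,-0.14],"spin": -0.2},{"hand": 15,"dp": [0.6,0.62,-0.14],"spin": -0.24},{"hand": 15,"dp": [0.69,0.72,-0.14],"spin": -0.256},{"hand": 15,"dp": [0.69,0.72,-0.14],"spin": -0.256},{"hand": 15,"dp": [0.69,0.72,-0.14],"spin": -0.256},{"hand": 15,"dp": [0.69,0.72,-0.14],"spin": -0.256}])

```text
time: 25.95
ee_pos: [0.5373, -0.0679, 0.2628]
eef_rot: [0.001, 1.0, -0.0, -0.0]
ft_force: [-1.3, -0.5, -2.1]
width: 0.0217
grip_force: 30.0
```

```bash
python3 - <<'E'
from h import *
np.set_printoptions(precision=4,suppress=True)
s=read_state();R=Rn.from_quat(s['eef_rot']).as_matrix();p=s['ee_pos'];print(p,s['ft_force'],s['joint_positions'][6],np.degrees(np.arctan2(R[1,1],R[0,1])))
print(R.T@(np.array([.537,.2174,.2])-p)/.25)
E
```

```text
[ 0.5373 -0.0679  0.2628] [-1.2649 -0.489  -2.1307] 1.6472094778473854 89.87660906583623
[0.0036 1.1412 0.2506]
```

Emit:
carry_out(deltas=[{"hand": 15,"dp": [0,0.15,0],"spin": 0},{"hand": 15,"dp": [0,0.3,0],"spin": 0},{"hand": 15,"dp": [0,0.45,0],"spin": 0},{"hand": 15,"dp": [0,0.6,0],"spin": 0},{"hand": 15,"dp": [0,0.75,0],"spin": 0},{"hand": 15,"dp": [0,0.9,0],"spin": 0},{"hand": 15,"dp": [0,1.0,0],"spin": 0},{"hand": 15,"dp": [0,1.0,0],"spin": 0}])

```text
time: 26.75
ee_pos: [0.537, 0.1867, 0.2623]
eef_rot: [-0.002, 1.0, 0.0, -0.0]
ft_force: [0.2, -0.7, -0.6]
width: 0.022
grip_force: 30.0
```

Emit:
carry_out(deltas=[{"hand": 15,"dp": [0,0.1,0.08],"spin": 0},{"hand": 15,"dp": [0.003,0.141,0.16],"spin": 0},{"hand": 15,"dp": [0.003,0.141,0.22],"spin": 0},{"hand": 15,"dp": [0.003,0.141,0.25],"spin": 0},{"hand": 15,"dp": [0.003,0.141,0.25],"spin": 0},{"hand": 15,"dp": [0.003,0.141,0.25],"spin": 0},{"hand": 15,"dp": [0.003,0.141,0.25],"spin": 0},{"hand": 15,"dp": [0.003,0.141,0.25],"spin": 0}])

```text
time: 27.55
ee_pos: [0.5371, 0.2186, 0.2012]
eef_rot: [0.0, 1.0, 0.0, 0.001]
ft_force: [-0.1, 0.7, -1.9]
width: 0.0218
grip_force: 30.0
```

```bash
python3 - <<'E'
from h import *
np.set_printoptions(precision=4,suppress=True)
im=np.mean([camera('scene').astype(float) for _ in range(5)],0); cv2.imwrite('pics/s10.png',im[...,::-1]); s,_=snap('wrist','w10.png'); snap('top','t10.png')
R=Rn.from_quat(s['eef_rot']).as_matrix();p=s['ee_pos'];print(s['time'],p,s['ft_force'],np.degrees(np.arctan2(R[1,1],R[0,1])))
for th,c0 in((.345,-.009),(.345,-.006)):
  f=lambda L:p+R@np.array([c0-L*np.sin(th),0,-.019+L*np.cos(th)]); print(f(.088),'scene tip',proj('scene',f(.088)),'wrist',proj('wrist',f(.088),s),'barrelend',proj('scene',f(.06)))
print('pad scene',proj('scene',[.584,.2174,.099]),'wrist',proj('wrist',[.584,.2174,.099],s))
u,v=proj('scene',f(.088)).astype(int)
def cl(x):
    r,g,b=x
    return 'R' if r>1.6*g and r>110 and g<1.25*b+10 else 'O' if r>1.5*g and r>110 else 'Y' if r>1.3*b and r>100 else 'W' if min(x)>200 else 's' if min(x)>105 else '.'
for r in range(v-22,v+28): print(r,''.join(cl(x) for x in im[r,u-28:u+32]))
print(u-28)
E
```

```text
27.8 [0.5367 0.2188 0.2005] [ 0.7938  0.2358 -1.3433] 90.0081876132502
[0.5755 0.2188 0.1367] scene tip [473.6204 226.8082] wrist [320.0332 258.7447] barrelend [479.0561 210.7255]
[0.5725 0.2188 0.1367] scene tip [474.1416 225.5025] wrist [320.0331 254.9682] barrelend [479.5717 209.4405]
pad scene [466.1624 246.2812] wrist [318.5051 248.8904]
203 ............................ssssssssWWWWWssss...............
204 ............................ssssssssWWWWWsss................
205 ............................sssssssWWWWWssss................
206 ...........................ssssssssWWWWWssss................
207 ...........................ssssssssWWWWWsss.................
208 ...........................sssssssWWWWWssss.................
209 ............................ssssssWWWWWssss.................
210 .............................sssssWWWWWsss..................
211 ..............................sssWWWWWssss..................
212 ...............................ssWWsWWssss..................
213 ...............................ssWssssss....................
214 ..............................sssWs.
[... 1916 characters left out ...]
ssssssssssWWWWWWWWWWWWWsssssss............................
245 sssssssssssWWWWWWYRRYYWWWWWssssssss.........................
246 sssssssssssWWWWWWRRRRROWWWWWWWsssssss.......................
247 ssssssssssWWWWWWWYRRRRRRWWWWWWssssss........................
248 sssssssssssWWWWWWWsRRRRRWWWWWsssssss........................
249 sYYYssssssssssWWWWWWWWWWWWWWWsssssss........................
250 sYYssssssssssssssWWWWWWWWWWWWsssssss........................
251 YYYssssssssssssssssWWWWWWWWWsssssssssss.....................
252 YYYsssssssssssssssssssWWWWWWssssssssssssss..................
446[ WARN:0@2.955] global loadsave.cpp:1063 imwrite_ Unsupported depth image for selected encoder is fallbacked to CV_8U.
```

Scene view: ball at about (475.3,224) above the pad, red spot at (466.5,247). I'll fix the grip offset from the collar edge in the wrist image.

```bash
python3 - <<'E'
from h import *
np.set_printoptions(precision=4,suppress=True)
W=cv2.imread('pics/w10.png').astype(int); s=read_state(); R=Rn.from_quat(s['eef_rot']).as_matrix();p=s['ee_pos']
for r in range(218,250): print(r,W[r,[314,320,326]].tolist())
for th in(.32,.35,.38):
  for c0 in(-.004,-.007,-.010):
   for l in(0,.003):
    f=lambda L,c:proj('wrist',p+R@np.array([c0-(L+l)*np.sin(th)+c*np.cos(th),0,-.019+(L+l)*np.cos(th)+c*np.sin(th)]),s)[1].round(1)
    t=p+R@np.array([c0-(.0855+l)*np.sin(th),0,-.019+(.0855+l)*np.cos(th)])
    print(th,c0,l,'junc',f(.0265,.011),'edge',f(.0265,.017),f(.0325,.017),'tip',t,proj('scene',t))
E
```

```text
218 [[84, 93, 95], [85, 95, 98], [86, 94, 97]]
219 [[88, 97, 99], [93, 102, 105], [91, 101, 103]]
220 [[85, 94, 96], [85, 95, 98], [87, 96, 99]]
221 [[74, 83, 86], [76, 83, 86], [75, 84, 88]]
222 [[151, 156, 161], [154, 159, 165], [153, 160, 164]]
223 [[208, 214, 220], [211, 217, 223], [209, 217, 221]]
224 [[218, 221, 224], [219, 223, 226], [217, 221, 224]]
225 [[214, 218, 221], [214, 218, 222], [214, 218, 221]]
226 [[214, 218, 221], [213, 218, 221], [215, 218, 221]]
227 [[214, 218, 221], [213, 217, 220], [214, 217, 220]]
228 [[214, 217, 220], [214, 218, 220], [214, 218, 220]]
229 [[214, 218, 221], [216, 218, 223], [214, 218, 221]]
230 [[214, 217, 220], [214, 217, 221], [214, 217, 221]]
231 [[214, 217, 220], [214, 219, 222], [216, 220, 223]]
232 [[214, 217, 221], [215, 219, 222], [213, 218, 221]]
233 [[209, 214, 218], [209, 214, 216], [209, 214, 217]]
234 [[250, 252, 251], [249, 251, 251], [250, 251, 251]]
235 [[250, 249, 249], [253, 252, 252], [251, 250, 250]]
236 [[253, 252, 253], [245, 253, 255], [248, 253, 255]]
237 [[234, 244, 247], [150, 154, 140], [181, 191, 183]]
238 [[147, 1
[... 1576 characters left out ...]
 edge 240.0 239.6 tip [0.576  0.2188 0.139 ] [473.8309 225.9635]
0.35 -0.01 0.003 junc 250.5 edge 239.8 239.5 tip [0.577  0.2188 0.1362] [473.2558 227.6631]
0.38 -0.004 0 junc 242.2 edge 231.3 231.5 tip [0.5724 0.2188 0.1399] [474.587  223.9862]
0.38 -0.004 0.003 junc 242.2 edge 231.4 231.6 tip [0.5735 0.2188 0.1371] [474.0018 225.7078]
0.38 -0.007 0 junc 247.3 edge 236.3 236.4 tip [0.5754 0.2188 0.1399] [474.0652 225.2921]
0.38 -0.007 0.003 junc 247.1 edge 236.4 236.5 tip [0.5765 0.2188 0.1371] [473.4794 227.0161]
0.38 -0.01 0 junc 252.3 edge 241.4 241.3 tip [0.5784 0.2188 0.1399] [473.5406 226.6051]
0.38 -0.01 0.003 junc 252.1 edge 241.4 241.3 tip [0.5795 0.2188 0.1371] [472.9541 228.3315]
```

Grip offset about -8 mm, tilt about 0.35. Moving to about 8 mm off the spot, on its normal.

Emit:
carry_out(deltas=[{"hand": 15,"dp": [-0.007,-0.006,0.03],"spin": 0},{"hand": 15,"dp": [-0.014,-0.006,0.06],"spin": 0},{"hand": 15,"dp": [-0.021,-0.006,0.09],"spin": 0},{"hand": 15,"dp": [-0.027,-0.006,0.128],"spin": 0},{"hand": 15,"dp": [-0.027,-0.006,0.128],"spin": 0},{"hand": 15,"dp": [-0.027,-0.006,0.128],"spin": 0},{"hand": 15,"dp": [-0.027,-0.006,0.128],"spin": 0},{"hand": 15,"dp": [-0.027,-0.006,0.128],"spin": 0}], force=40)

```text
time: 28.7
ee_pos: [0.5437, 0.2173, 0.1687]
eef_rot: [-0.0, 1.0, 0.0, 0.0]
ft_force: [0.3, -0.5, -1.6]
width: 0.0216
grip_force: 40.0
```

```bash
cat > tipv.py <<'E'
from h import *
np.set_printoptions(precision=4,suppress=True)
F=[];ims=[]
for _ in range(8): ims.append(camera('scene').astype(float)); F.append(read_state()['ft_force'])
im=np.mean(ims,0); cv2.imwrite('pics/s_last.png',im[...,::-1].astype(np.uint8)); s=read_state();p=s['ee_pos']
print(s['time'],p,'virtual tip',p+[.0378,0,-.062],'F',np.mean(F,0),s['width'],Rn.from_quat(s['eef_rot']).as_matrix()[:,1])
print('pad',proj('scene',[.584,.2174,.099]))
def cl(x):
    r,g,b=x
    return 'R' if r>1.6*g and r>110 and g<1.25*b+10 else 'Y' if r>1.3*b and r>100 else 'W' if min(x)>200 else 's' if min(x)>105 else '.'
for r in range(222,255): print(r,''.join(cl(x) for x in im[r,450:496]))
E
python3 tipv.py
```

```text
29.1 [0.5435 0.2172 0.1683] virtual tip [0.5813 0.2172 0.1063] F [ 0.1791  0.139  -1.7454] 0.0217513730786978 [-0.0001  1.      0.0001]
pad [466.1624 246.2812]
222 .................ssssssssWWWWssss.............
223 .................sssssssWWWWWssss.............
224 .................sssssssWWWWWssss.............
225 .................sssssssWWWWssss..............
226 .................ssssssWWWWWssss..............
227 ..................sssssWWWWWssss..............
228 ...................ssssWWWWssss...............
229 ....................sssWWWWssss...............
230 ....................ssWsssssss................
231 ....................ssWs......................
232 ....................ssWs......................
233 ...................ssWss......................
234 ...................ssWs.......................
235 ...................ssWs.......................
236 ..................ssWss.......................
237 .....ssss.........ssWs........................
238 .....sssssss.....Yssss........................
239 ss..ssssssssss..YYYssY........................
240 ssssssssssssssssYYYYYY........................
241 ssssssssssWWssssYYYYYY........................
242 sssssssssWWWWWWssYYYYss.......................
243 sssssssssWWWWWWWWWssssssss....................
244 ssssssssWWWWWWWWWWWWWsssssss..................
245 sssssssWWWWWWYRRYYWWWWWssssssss...............
246 sssssssWWWWWWRRRRRYWWWWWWWsssssss.............
247 ssssssWWWWWWWYRRRRRRWWWWWWssssss..............
248 sssssssWWWWWWWsRRRRRWWWWWsssssss..............
249 ssssssssssWWWWWWWWWWWWWWWsssssss..............
250 sssssssssssssWWWWWWWWWWWWsssssss..............
251 sssssssssssssssWWWWWWWWWsssssssssss...........
252 ssssssssssssssssssWWWWWWssssssssssssss........
253 sssssssssssssssssssssWWsssssssssssssssss......
254 ..sssssssssssssssssssssssssssssssssssssssss...
```

Emit:
carry_out(deltas=[{"hand": 15,"dp": [-0.004,0,0.011],"spin": 0},{"hand": 15,"dp": [-0.008,0,0.022],"spin": 0},{"hand": 15,"dp": [-0.012,0,0.034],"spin": 0},{"hand": 15,"dp": [-0.012,0,0.034],"spin": 0},{"hand": 15,"dp": [-0.012,0,0.034],"spin": 0},{"hand": 15,"dp": [-0.012,0,0.034],"spin": 0}])

```text
time: 29.7
ee_pos: [0.5465, 0.2172, 0.1598]
eef_rot: [-0.0, 1.0, 0.0, 0.0]
ft_force: [-0.6, -0.2, -0.9]
width: 0.0217
grip_force: 40.0
```

```bash
python3 tipv.py; python3 -c "
from h import *
for d in(.0075,.004,0,-.004):
  x=np.array([.584,.2174,.099])+d*np.array([-.343,0,.939]); print(d,proj('scene',x),proj('scene',x+.004*np.array([-.343,0,.939])),proj('scene',x+.028*np.array([-.343,0,.939])))"
```

```text
30.1 [0.5465 0.2172 0.1598] virtual tip [0.5843 0.2172 0.0978] F [ 0.1478  0.0776 -1.5796] 0.021975867323506648 [-0.      1.      0.0001]
pad [466.1624 246.2812]
222 .................sssssssssssssss..............
223 .................ssssssssWsssssss.............
224 .................sssssssWWWWWsss..............
225 ................ssssssssWWWWssss..............
226 ................ssssssssWWWWssss..............
227 ................sssssssWWWWWsss...............
228 ...............ssssssssWWWWssss...............
229 ...............ssssssssWWWWssss...............
230 ...............sssssssWWWWssss................
231 ...............sssssssWWWWssss................
232 ................ssssssWWWWssss................
233 .................ssssWWWWssss.................
234 ..................sssWWWWssss.................
235 ...................sssssssss..................
236 ..................ssWss.......................
237 .....ssss.........ssWs........................
238 .....sssssss......ssss........................
239 ss..ssssssssss...ssWs.........................
240 ssssssssssssssss
[... 402 characters left out ...]
WWWWsRRRRRWWWWWsssssss..............
249 ssssssssssWWWWWWWWWWWWWWWsssssss..............
250 sssssssssssssWWWWWWWWWWWWsssssss..............
251 sssssssssssssssWWWWWWWWWsssssssssss...........
252 ssssssssssssssssssWWWWWWssssssssssssss........
253 sssssssssssssssssssssWWsssssssssssssssss......
254 ..sssssssssssssssssssssssssssssssssssssssss...
0.0075 [467.52844432 242.23487909] [468.26209054 240.06182783] [472.73967968 226.79926278]
0.004 [466.88940523 244.12770517] [467.6199562  241.96382198] [472.07849271 228.75769059]
0 [466.16236775 246.28118142] [466.88940523 244.12770517] [471.32631583 230.98562944]
-0.004 [465.43881847 248.42432564] [466.16236775 246.28118142] [470.57780941 233.20269643]
```

Emit:
carry_out(deltas=[{"hand": 15,"dp": [-0.0015,0,0.004],"spin": 0},{"hand": 15,"dp": [-0.003,0,0.008],"spin": 0},{"hand": 15,"dp": [-0.003,0,0.008],"spin": 0},{"hand": 15,"dp": [-0.003,0,0.008],"spin": 0},{"hand": 15,"dp": [-0.003,0,0.008],"spin": 0}])

```text
time: 30.6
ee_pos: [0.5472, 0.2173, 0.1579]
eef_rot: [-0.0, 1.0, 0.0, 0.0]
ft_force: [-0.2, 0.6, 1.5]
width: 0.0216
grip_force: 40.0
```

```bash
python3 tipv.py | sed -n '1,3p;15,31p'
```

```text
31.0 [0.5472 0.2173 0.1578] virtual tip [0.585  0.2173 0.0958] F [-0.5654  0.047   0.277 ] 0.021750488035017203 [-0.0001  1.      0.0001]
pad [466.1624 246.2812]
222 .................sssssss..ssssss..............
234 ................sssssWWWWssss.................
235 ..................sssWWWWssss.................
236 ..................ssWsssssss..................
237 .....ssss.........ssWs........................
238 .....sssssss......ssss........................
239 ss..ssssssssss...ssWss........................
240 sssssssssssssssssssWs.........................
241 ssssssssssWWsssssssss.........................
242 sssssssssWWWWWWsssWssss.......................
243 sssssssssWWWWWWsssWsssssss....................
244 ssssssssWWWWWWYYYsWWWsssssss..................
245 sssssssWWWWWWYRYYYYYWWWssssssss...............
246 sssssssWWWWWWRRYYYYYWWWWWWsssssss.............
247 ssssssWWWWWWWYRRYYYRWWWWWWssssss..............
248 sssssssWWWWWWWsRRRRRWWWWWsssssss..............
249 ssssssssssWWWWWWWWWWWWWWWsssssss..............
250 sssssssssssssWWWWWWWWWWWWsssssss..............
```

Contact made, about 2 mm in. Pressing about 3.8 mm further along the normal.

Emit:
carry_out(deltas=[{"hand": 15,"dp": [-0.0015,0,0.004],"spin": 0},{"hand": 15,"dp": [-0.003,0,0.008],"spin": 0},{"hand": 15,"dp": [-0.004,0,0.012],"spin": 0},{"hand": 15,"dp": [-0.005,0,0.0143],"spin": 0},{"hand": 15,"dp": [-0.005,0,0.0143],"spin": 0},{"hand": 15,"dp": [-0.005,0,0.0143],"spin": 0},{"hand": 15,"dp": [-0.005,0,0.0143],"spin": 0},{"hand": 15,"dp": [-0.005,0,0.0143],"spin": 0}])

```text
time: 31.8
ee_pos: [0.5485, 0.2173, 0.1543]
eef_rot: [-0.0, 1.0, 0.0, 0.0]
ft_force: [-0.8, 1.0, 2.1]
width: 0.022
grip_force: 40.0
```

```bash
python3 tipv.py
```

```text
32.2 [0.5485 0.2173 0.1543] virtual tip [0.5863 0.2173 0.0923] F [-0.3855  0.05    2.2788] 0.02171765148877787 [-0.0001  1.      0.0002]
pad [466.1624 246.2812]
222 ........................ssssssssYssss.........
223 .................ssss....sssssssss............
224 .................ssssss...ssssss..............
225 ................sssssssssssssss...............
226 ................ssssssssssssssss..............
227 ................sssssssWWWWssss...............
228 ...............ssssssssWWWWssss...............
229 ...............sssssssWWWWWssss...............
230 ...............sssssssWWWWWsss................
231 ..............ssssssssWWWWssss................
232 ..............ssssssssWWWWssss................
233 ..............sssssssWWWWWsss.................
234 ..............sssssssWWWWssss.................
235 ..............sssssssWWWWssss.................
236 ................ssssWWWWssss..................
237 .....ssss........sssWWWWssss..................
238 .....sssssss.....sssWssWssss..................
239 ss..ssssssssss...ssWss.ss.....................
240 sssssssssssssssssssWs.........................
241 ssssssssssWWsssssssss.........................
242 sssssssssWWWWWWsssWssss.......................
243 sssssssssWWWWWWsssWsssssss....................
244 ssssssssWWWWWWYYYsWWWsssssss..................
245 sssssssWWWWWWYRYYYYYWWWssssssss...............
246 sssssssWWWWWWRRYYYYYWWWWWWsssssss.............
247 ssssssWWWWWWWYRRYYYRWWWWWWssssss..............
248 sssssssWWWWWWWsRRRRRWWWWWsssssss..............
249 ssssssssssWWWWWWWWWWWWWWWsssssss..............
250 sssssssssssssWWWWWWWWWWWWsssssss..............
251 sssssssssssssssWWWWWWWWWsssssssssss...........
252 ssssssssssssssssssWWWWWWssssssssssssss........
253 sssssssssssssssssssssWWsssssssssssssssss......
254 ..sssssssssssssssssssssssssssssssssssssssss...
```

Emit:
carry_out(deltas=[{"hand": 15,"dp": [0.0007,0,-0.002],"spin": 0},{"hand": 15,"dp": [0.0007,0,-0.002],"spin": 0},{"hand": 15,"dp": [0.0007,0,-0.002],"spin": 0},{"hand": 15,"dp": [0.0007,0,-0.002],"spin": 0}])

```text
time: 32.6
ee_pos: [0.5483, 0.2172, 0.1547]
eef_rot: [-0.0, 1.0, 0.0, 0.0]
ft_force: [0.1, -0.3, 1.6]
width: 0.0217
grip_force: 40.0
```

```bash
python3 tipv.py | head -1; python3 - <<'E'
from h import *
W=camera('wrist').astype(int)
for r in range(228,247): print(r,W[r,[314,320,326]].tolist())
E
```

```text
33.0 [0.5483 0.2172 0.1548] virtual tip [0.5861 0.2172 0.0928] F [-0.2327  0.0851  1.8223] 0.021728429844855714 [-0.0001  1.      0.0001]
228 [[205, 199, 193], [205, 198, 194], [207, 199, 194]]
229 [[223, 220, 215], [225, 222, 218], [225, 221, 216]]
230 [[218, 215, 210], [218, 214, 209], [219, 216, 211]]
231 [[218, 213, 208], [219, 216, 212], [220, 217, 211]]
232 [[219, 215, 210], [219, 215, 209], [218, 214, 208]]
233 [[218, 214, 209], [219, 215, 210], [220, 217, 213]]
234 [[219, 216, 211], [220, 217, 211], [219, 216, 211]]
235 [[221, 217, 212], [225, 221, 216], [224, 219, 215]]
236 [[221, 217, 208], [186, 187, 182], [209, 204, 199]]
237 [[176, 181, 174], [147, 157, 152], [164, 171, 166]]
238 [[146, 157, 152], [152, 161, 157], [150, 161, 155]]
239 [[150, 159, 154], [154, 163, 159], [153, 163, 159]]
240 [[152, 162, 158], [153, 163, 157], [153, 163, 160]]
241 [[152, 161, 157], [152, 162, 156], [154, 163, 159]]
242 [[153, 162, 160], [153, 162, 158], [151, 161, 157]]
243 [[154, 163, 159], [156, 164, 161], [152, 162, 159]]
244 [[153, 164, 160], [156, 165, 164], [156, 166, 163]]
245 [[140, 147, 142], [138, 145, 142], [138, 143, 141]]
246 [[107, 104, 98], [107, 105, 97], [108, 104, 99]]
```

The collar edge hasn't moved, so the probe hasn't slipped, and the force of about 3.6 N matches half travel. Handing in.

```bash
python3 -c "
from bench import *
print(close_job())"
```

```text
the job is handed in; nothing more can be done
None
```

The job is handed in at about 33 s: the mount stands in the seat within about 0.3 mm of centre, sloping the same way as its neighbours. The probe is held on the red spot, tilted about 0.34–0.35 rad to match the slope, with the plunger about 6 mm in, judging by the force of about 3.5 N. I don't have the judge's result.

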